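Press-test the sole springs and sort them

TASK

Swing the magnifier clear of the rubber mat, so that its lens is no longer over it, then press-test the sole springs there in size order, red, yellow, blue (one size may be missing): press straight down on the brass dome half-way along the blade with about 8 N (never beyond 12 N), hold for two seconds, and see how far the dome sinks; about 3 to 4 mm is good, about 9 mm is too weak. Lay each good sample flat on the floor of the white tray and each weak one flat on the floor of the black tray. When all are sorted, and not before, swing the magnifier back so that its lens is over the middle of the mat; leave the last, jar and hammer alone.

Things in the scene. Friction and masses are not known exactly. Their poses are not given: they have to be found in the camera images.
- mat: green rubber work mat, fixed, 200 (x) by 360 (y) by 4 mm thick; origin at the centre of its underside
- good_tray: white open tray, fixed, outside 178 (x) by 238 (y) by 20 mm high, walls and floor 4 mm thick; origin at the centre of its underside. For springs that are stiff enough. It stands to the left or right of the mat
- weak_tray: black open tray, the same in size as the white one; origin at the centre of its underside. For springs that are too soft
- mag_arm (a joint): swing of the bench magnifier's arm about its upright post, rad; 0: arm points straight at the robot (-x); positive turns anticlockwise seen from above, so the lens goes to -y (the robot's right); range -1.6 to 1.6; light friction, stays where it is left. Post 18 mm across, foot 70 mm across
- mag_hinge (a point): point on the axis of the magnifier's post (vertical), 155 mm above the table; the post stands just beyond the mat's far edge
- mag_lens (a point): centre of the magnifier's round lens, 88 mm across over its rim, 200 mm from the post's axis; its underside is 157 mm and its top 169 mm above the table
- mag_knob (a point): grip of the magnifier: an upright orange knob 22 mm across and 42 mm tall that stands on the grey arm, 142 mm from the post's axis, from 169 to 211 mm above the table; this point is on its axis 190 mm above the table
- red_1: sole-spring sample, red heel block; red_1 and red_2 look alike, at most one is there, of unknown stiffness. Ply sole 115 (x) by 36 (y) by 8 mm, origin at the centre of its underside; heel block 34 (x) by 36 (y) mm on its -x end, centred at x = -40.5 mm, top at z = 54 mm (grip it across y); a steel blade sticks out of the block to +x. About 0.15 kg
- red_1_blade (a joint): downward bend of red_1's blade at its root, rad, 0 at rest. Blade 16 mm wide, free length 78 mm, 42 mm above the sample's underside, 33 mm of room below. Pressing point: brass dome (12 mm across, 6 mm tall) at mid-span, 39 mm from the root, at x = 15.5 mm, top at z = 49 mm in the sample's frame; it sinks 39 mm times this angle
- red_2: sole-spring sample, red heel block; red_1 and red_2 look alike, at most one is there, of unknown stiffness. Ply sole 115 (x) by 36 (y) by 8 mm, origin at the centre of its underside; heel block 34 (x) by 36 (y) mm on its -x end, centred at x = -40.5 mm, top at z = 54 mm (grip it across y); a steel blade sticks out of the block to +x. About 0.15 kg
- red_2_blade (a joint): downward bend of red_2's blade at its root, rad, 0 at rest. Blade 16 mm wide, free length 78 mm, 42 mm above the sample's underside, 33 mm of room below. Pressing point: brass dome (12 mm across, 6 mm tall) at mid-span, 39 mm from the root, at x = 15.5 mm, top at z = 49 mm in the sample's frame; it sinks 39 mm times this angle
- yellow_1: sole-spring sample, yellow heel block; yellow_1 and yellow_2 look alike, at most one is there, of unknown stiffness. Ply sole 115 (x) by 36 (y) by 8 mm, origin at the centre of its underside; heel block 34 (x) by 36 (y) mm on its -x end, centred at x = -40.5 mm, top at z = 54 mm (grip it across y); a steel blade sticks out of the block to +x. About 0.15 kg
- yellow_1_blade (a joint): downward bend of yellow_1's blade at its root, rad, 0 at rest. Blade 16 mm wide, free length 78 mm, 42 mm above the sample's underside, 33 mm of room below. Pressing point: brass dome (12 mm across, 6 mm tall) at mid-span, 39 mm from the root, at x = 15.5 mm, top at z = 49 mm in the sample's frame; it sinks 39 mm times this angle
- yellow_2: sole-spring sample, yellow heel block; yellow_1 and yellow_2 look alike, at most one is there, of unknown stiffness. Ply sole 115 (x) by 36 (y) by 8 mm, origin at the centre of its underside; heel block 34 (x) by 36 (y) mm on its -x end, centred at x = -40.5 mm, top at z = 54 mm (grip it across y); a steel blade sticks out of the block to +x. About 0.15 kg
- yellow_2_blade (a joint): downward bend of yellow_2's blade at its root, rad, 0 at rest. Blade 16 mm wide, free length 78 mm, 42 mm above the sample's underside, 33 mm of room below. Pressing point: brass dome (12 mm across, 6 mm tall) at mid-span, 39 mm from the root, at x = 15.5 mm, top at z = 49 mm in the sample's frame; it sinks 39 mm times this angle
- blue_1: sole-spring sample, blue heel block; blue_1 and blue_2 look alike, at most one is there, of unknown stiffness. Ply sole 115 (x) by 36 (y) by 8 mm, origin at the centre of its underside; heel block 34 (x) by 36 (y) mm on its -x end, centred at x = -40.5 mm, top at z = 54 mm (grip it across y); a steel blade sticks out of the block to +x. About 0.15 kg
- blue_1_blade (a joint): downward bend of blue_1's blade at its root, rad, 0 at rest. Blade 16 mm wide, free length 78 mm, 42 mm above the sample's underside, 33 mm of room below. Pressing point: brass dome (12 mm across, 6 mm tall) at mid-span, 39 mm from the root, at x = 15.5 mm, top at z = 49 mm in the sample's frame; it sinks 39 mm times this angle
- blue_2: sole-spring sample, blue heel block; blue_1 and blue_2 look alike, at most one is there, of unknown stiffness. Ply sole 115 (x) by 36 (y) by 8 mm, origin at the centre of its underside; heel block 34 (x) by 36 (y) mm on its -x end, centred at x = -40.5 mm, top at z = 54 mm (grip it across y); a steel blade sticks out of the block to +x. About 0.15 kg
- blue_2_blade (a joint): downward bend of blue_2's blade at its root, rad, 0 at rest. Blade 16 mm wide, free length 78 mm, 42 mm above the sample's underside, 33 mm of room below. Pressing point: brass dome (12 mm across, 6 mm tall) at mid-span, 39 mm from the root, at x = 15.5 mm, top at z = 49 mm in the sample's frame; it sinks 39 mm times this angle
- shoe_last: bystander: wooden shoe last, 150 mm long, 82 mm tall; origin at its underside
- glue_jar: bystander: glue jar with red lid, 68 mm across, 85 mm tall; origin at the centre of its underside
- hammer: bystander: hammer lying on the bench beyond the magnifier
Things that resemble listed ones, but are neither listed nor needed, are in the scene too. Leave any pink look-alike of the blue_1 alone. Leave any purple look-alike of the yellow_1 alone.

How it is judged:
On the way, in this order (a step that is already met when the one before it is completed fails the run):
1. the magnifier's lens is swung clear of the mat ((x of mag_lens in the frame of mat above 0.125 m or y of mag_lens in the frame of mat above 0.205 m or y of mag_lens in the frame of mat below -0.205 m)), for 0.2 s.
2. the red sample's blade is pressed at mid-span with about 8 N (6 to 10.5) and held still for two seconds (((contact force between the fingers and red_1 between 6 and 10.5 N and value of joint red_1_blade between 0.15 and 0.33 rad) or (contact force between the fingers and red_2 between 6 and 10.5 N and value of joint red_2_blade between 0.056 and 0.127 rad))), for 1.5 s.
3. the yellow sample's blade is pressed at mid-span with about 8 N (6 to 10.5) and held still for two seconds (((contact force between the fingers and yellow_1 between 6 and 10.5 N and value of joint yellow_1_blade between 0.056 and 0.127 rad) or (contact force between the fingers and yellow_2 between 6 and 10.5 N and value of joint yellow_2_blade between 0.15 and 0.33 rad))), for 1.5 s.
4. the blue sample's blade is pressed at mid-span with about 8 N (6 to 10.5) and held still for two seconds (((contact force between the fingers and blue_1 between 6 and 10.5 N and value of joint blue_1_blade between 0.15 and 0.33 rad) or (contact force between the fingers and blue_2 between 6 and 10.5 N and value of joint blue_2_blade between 0.056 and 0.127 rad))), for 1.5 s.
5. all samples lie in their trays while the magnifier is still clear of the mat (x of red_1 in the frame of weak_tray between -0.075 and 0.075 m and y of red_1 in the frame of weak_tray between -0.105 and 0.105 m and z of each of red_1, yellow_2, blue_1 in the frame of weak_tray below 0.01 m and angle between each of red_1, red_2, yellow_1, yellow_2, blue_1, blue_2's own z axis and vertical below 0.12 rad and linear speed of each of red_1, red_2, yellow_1, yellow_2, blue_1, blue_2 below 0.02 m/s and x of red_2 in the frame of good_tray between -0.075 and 0.075 m and y of red_2 in the frame of good_tray between -0.105 and 0.105 m and z of each of red_2, yellow_1, blue_2 in the frame of good_tray below 0.01 m and x of yellow_1 in the frame of good_tray between -0.075 and 0.075 m and y of yellow_1 in the frame of good_tray between -0.105 and 0.105 m and x of yellow_2 in the frame of weak_tray between -0.075 and 0.075 m and y of yellow_2 in the frame of weak_tray between -0.105 and 0.105 m and x of blue_1 in the frame of weak_tray between -0.075 and 0.075 m and y of blue_1 in the frame of weak_tray between -0.105 and 0.105 m and x of blue_2 in the frame of good_tray between -0.075 and 0.075 m and y of blue_2 in the frame of good_tray between -0.105 and 0.105 m and (x of mag_lens in the frame of mat above 0.125 m or y of mag_lens in the frame of mat above 0.205 m or y of mag_lens in the frame of mat below -0.205 m)), for 0.2 s.
At the end, for the whole second after the job is handed in: Each stiff sample lies flat and at rest on the floor of the white tray and each soft one on the floor of the black tray (origin within 75 mm in x and 105 mm in y of the tray's centre, tilted under 0.12 rad); the lens is at rest over the mat, within 80 mm of its centre seen from above (x of red_1 in the frame of weak_tray between -0.075 and 0.075 m and y of red_1 in the frame of weak_tray between -0.105 and 0.105 m and z of each of red_1, yellow_2, blue_1 in the frame of weak_tray below 0.01 m and angle between each of red_1, red_2, yellow_1, yellow_2, blue_1, blue_2's own z axis and vertical below 0.12 rad and linear speed of each of red_1, red_2, yellow_1, yellow_2, blue_1, blue_2 below 0.02 m/s and x of red_2 in the frame of good_tray between -0.075 and 0.075 m and y of red_2 in the frame of good_tray between -0.105 and 0.105 m and z of each of red_2, yellow_1, blue_2 in the frame of good_tray below 0.01 m and x of yellow_1 in the frame of good_tray between -0.075 and 0.075 m and y of yellow_1 in the frame of good_tray between -0.105 and 0.105 m and x of yellow_2 in the frame of weak_tray between -0.075 and 0.075 m and y of yellow_2 in the frame of weak_tray between -0.105 and 0.105 m and x of blue_1 in the frame of weak_tray between -0.075 and 0.075 m and y of blue_1 in the frame of weak_tray between -0.105 and 0.105 m and x of blue_2 in the frame of good_tray between -0.075 and 0.075 m and y of blue_2 in the frame of good_tray between -0.105 and 0.105 m and horizontal distance between mag_lens and mat below 0.08 m and velocity of joint mag_arm between -0.05 and 0.05 rad/s); the robot touches nothing.
It fails at once if a blade is pressed with the fingers well beyond 12 N (14 N or more at mid-span) ((value of joint red_1_blade above 0.4 rad and contact force between the fingers and red_1 above 5 N) or (value of joint red_2_blade above 0.156 rad and contact force between the fingers and red_2 above 5 N) or (value of joint yellow_1_blade above 0.156 rad and contact force between the fingers and yellow_1 above 5 N) or (value of joint yellow_2_blade above 0.4 rad and contact force between the fingers and yellow_2 above 5 N) or (value of joint blue_1_blade above 0.4 rad and contact force between the fingers and blue_1 above 5 N) or (value of joint blue_2_blade above 0.156 rad and contact force between the fingers and blue_2 above 5 N)).
It fails at once if the shoe last is pushed more than 30 mm (distance of shoe_last from where it was at the start of the episode above 0.03 m).
It fails at once if the glue jar is pushed more than 30 mm (distance of glue_jar from where it was at the start of the episode above 0.03 m).
It fails at once if the hammer is pushed more than 30 mm (distance of hammer from where it was at the start of the episode above 0.03 m).
Of red_1, red_2 only 1 to 1 are there at a start; the rules pass over those that are not, and their reading is None.
Of yellow_1, yellow_2 only 1 to 1 are there at a start; the rules pass over those that are not, and their reading is None.
Of blue_1, blue_2 only 1 to 1 are there at a start; the rules pass over those that are not, and their reading is None.
Of red_1, red_2, yellow_1, yellow_2, blue_1, blue_2 only 5 to 6 are there at a start; the rules pass over those that are not, and their reading is None.
At some moment in a run one of red_1, red_2, yellow_1, yellow_2, blue_1, blue_2 may be knocked a few centimetres aside while the robot is not near it.
Once in a run the grip may slacken for a moment while it holds something.
It also fails if it takes over 210 s, if anything falls off the work surface, if the arm or the gripper's body presses on something with over 40 N, if the wrist force passes 120 N, or if a joint passes its speed limit or range.

ROBOT

A 7-joint arm with a two-finger parallel gripper is mounted at the origin on the work surface. World frame = base frame: x ahead of the robot, y to its left, z up, the work surface at z = 0. Lengths are in m, angles in rad, forces in N, time in s.
With the tool pointing down it reaches from about 0.4 to 0.925 m from the base axis. Payload 4.1 kg.
Tool frame: the origin (TCP) lies midway between the tips of the shut fingers; the grasp point (between the pads) lies 19 mm behind it; z points along the fingers, x is the direction in which the jaws open and shut, and the axes are right-handed (so a half turn about z gives the same grasp; the last joint's range is limited). The gripper opens to 85 mm and grips with 20 to 120 N. Pads are 22 mm wide; open, the fingers measure 114 mm over their backs; the gripper's body (76 mm by 85 mm) begins 54 mm behind the grasp point. The pads swing forward as they close: fully open they stand 13 mm farther back than shut.
Start: joints at [-1.289, 0.398, 0.045, 1.537, -0.019, 1.207, -0.051], TCP at [0.242, 0.603, 0.231] pointing down, gripper open.
Joint ranges: [-2.82, 2.82], [-0.49, 2.23], [-1.37, 1.46], [0, 2.46], [-1.36, 4.5], [0.23, 2], [-2.94, 2.94]. Speed limits (rad/s): [2.57, 2.57, 3.14, 3.14, 3.14, 3.14, 3.14].

INTERFACE

Orientations are given as [roll, pitch, yaw] about the fixed x, y, z axes, in that order (R = Rz(yaw) Ry(pitch) Rx(roll)).
In Python, from rig import monitor, eyes, robot gives the robot as it stands.
- The arm moves only by the tool move_arm, never from a script. Its argument "targets" is a list of rows, each an object of numbers: "x", "y", "z": the shift along the tool's x, y, z normalised to -1 to 1, where 1 is 0.1 m; "wx", "wy", "wz": the turn, a rotation vector about the tool's x, y, z normalised to -1 to 1, where 1 is pi/2 rad. A call has 1 to 10 rows; each row is the pose to reach, as a shift and turn from the pose commanded when the call began, along the tool's axes at that moment; what a row does not reach only later rows make up. A row lasts 1/12 s, in which the tool goes at most 41.7 mm and 7.16 degrees, less where a joint would pass 70% of its speed; a pose out of reach is approached as far as the arm can. A call with a number of a shift or a turn outside -1 to 1 is refused whole. A call with a gripper value outside its range is refused whole. "jaw" is the gripper command: -1 is shut, 1 is fully open, values between are in proportion, set as the call begins (left out, the last holds). The fingers move at their own pace and stop on an object; "squeeze" is the grip in N (left out, the last holds). Time passes only in rows, so rows that repeat a pose let the fingers close. It gives the time, the measured TCP pose, the force and the opening at its end, in the units of the state.
- monitor.observe(): the state, without advancing time (a new reading comes with each control period).
- eyes.snapshot(name): name is "scene" or "top" or "wrist"; returns a dict with "color" (384x512x3 uint8, blue, green, red), "camera_matrix" (3x3 intrinsics, pixels), "R" (3x3) and "t" (3): a world point X has camera coordinates R X + t. Camera axes: x right, y down, z forward; pixel columns grow to the right and rows downward; lengths in m; the calibration is good to about 2 mm. A picture is of the moment at which its call begins. There is no depth.
- robot.hand_in(): hands the job in, once; it reports no verdict.
The state is a dict: "time": time; "joint_pos": joint angles; "qvel": joint speeds; "tau": joint torques, N m; "eef_pos": TCP position; "eef_rot": TCP orientation; "ft_force": force on the tool from outside, world axes, zero at the start; "ft_torque": the same for the moment, N m; "grip_width": finger opening in m.
Only numpy, scipy, OpenCV 4.12 (cv2) and the standard library are available. Lean on these libraries where they do the work, as an engineer would, in place of code of your own. Each camera call takes 0.05 s, during which the arm holds its last target. There are 200 camera calls.

## Working session

There is one attempt and no reset: what is moved stays moved. The work goes in short steps, Python scripts to look and compute and a tool call to move; the robot and the scene stay as the last step left them, time stands still between calls to the robot, and variables do not carry over. Pictures are saved under pics/ and viewed, about 12 in all and at most 16, crops included, and the job is handed in when it is done.

Besides the shell and the picture viewer there is one more tool, called after "Call:" by a JSON object that holds its "op" and its "data". move_arm: Moves the arm, as the interface text tells. Its arguments: {"type":"object","properties":{"targets":{"type":"array","items":{"type":"object","properties":{"x":{"type":"number"},"y":{"type":"number"},"z":{"type":"number"},"wx":{"type":"number"},"wy":{"type":"number"},"wz":{"type":"number"}}}},"jaw":{"type":"number"},"squeeze":{"type":"number"}},"required":["targets"]}

```bash
ls; mkdir -p pics; python3 - <<'E'
from rig import monitor, eyes
import cv2
s=monitor.observe(); print(s)
for n in ("scene","top"):
    d=eyes.snapshot(n); cv2.imwrite(f"pics/{n}0.png",d["color"]); print(n,d["camera_matrix"],d["R"],d["t"])
E
```

```text
pics
{'time': 0.0, 'joint_pos': array([-1.28900171,  0.39916921,  0.04504799,  1.53786492, -0.01868649,
        1.20692918, -0.05066636]), 'qvel': array([ 8.77508693e-06, -6.96786234e-04, -1.17913472e-04, -6.67864770e-04,
       -9.37205964e-05,  6.04737208e-04, -7.59143613e-04]), 'tau': array([-8.00923317e-04, -4.75122106e+01,  1.36388976e+00, -2.54215837e+01,
        1.14332058e-02,  9.12357500e-03,  2.45581509e-05]), 'eef_pos': array([0.24133324, 0.60285272, 0.23028521]), 'eef_rot': array([3.14144094e+00, 1.94344646e-03, 1.19013936e+00]), 'ft_force': array([ 0.30294055,  0.12971282, -0.2016675 ]), 'ft_torque': array([ 0.02437829, -0.00822453,  0.0706297 ]), 'grip_width': 0.08514989704646558}
scene [[443.70046849   0.         260.28524316]
 [  0.         443.70046849 198.0630055 ]
 [  0.           0.           1.        ]] [[-0.60013799  0.7998935  -0.00218479]
 [ 0.62967395  0.47073901 -0.61799312]
 [-0.49330022 -0.37225686 -0.78618047]] [ 0.25553022 -0.29697995  2.05318663]
top [[423.24788611   0.         260.09556875]
 [  0.         423.24788611 188.86285618]
 [  0.           0.           1.        ]] [[-4.67347936e-04 -9.99774626e-01 -2.12244977e-02]
 [-9.99644272e-01  1.03306358e-03 -2.66507635e-02]
 [ 2.66666833e-02  2.12044924e-02 -9.99419460e-01]] [0.12991879 0.530467   1.4658398 ]
```

View pics/scene0.png

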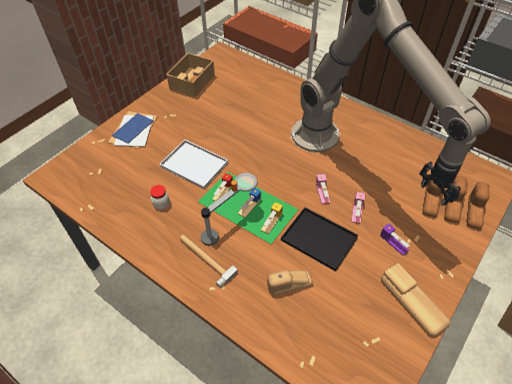

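View pics/top0.png

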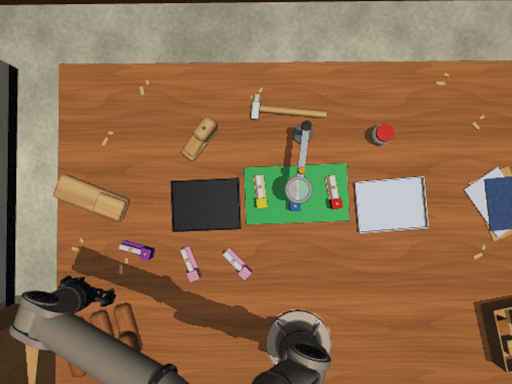

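```bash
cat > h.py <<'E'
import numpy as np, cv2
from rig import monitor, eyes
def ray(d,u,v,z):
    K,R,t=d["camera_matrix"],d["R"],d["t"]; C=-R.T@t
    r=R.T@np.linalg.solve(K,[u,v,1.]); return C+r*(z-C[2])/r[2]
def proj(d,X):
    p=d["camera_matrix"]@(d["R"]@np.asarray(X)+d["t"]); return p[:2]/p[2]
HSV=dict(red=[(0,150,80),(6,255,255)],red2=[(174,150,80),(180,255,255)],yellow=[(22,140,100),(34,255,255)],blue=[(100,120,50),(120,255,255)],green=[(45,100,60),(80,255,255)],orange=[(8,170,180),(18,255,255)],purple=[(125,90,40),(150,255,255)],black=[(0,0,0),(180,90,50)],white=[(0,0,190),(180,40,255)])
def blobs(img,c,amin=12,roi=None):
    h=cv2.cvtColor(img,cv2.COLOR_BGR2HSV); m=cv2.inRange(h,*map(np.array,HSV[c]))
    if c=="red": m|=cv2.inRange(h,*map(np.array,HSV["red2"]))
    if roi: k=np.zeros_like(m); k[roi[1]:roi[3],roi[0]:roi[2]]=255; m&=k
    cs,_=cv2.findContours(m,cv2.RETR_EXTERNAL,cv2.CHAIN_APPROX_NONE)
    return sorted([(cv2.contourArea(q),cv2.minAreaRect(q),q) for q in cs if cv2.contourArea(q)>=amin],key=lambda q:-q[0])
E
python3 - <<'E'
from h import *
np.set_printoptions(precision=4,suppress=True)
d=eyes.snapshot("top"); im=d["color"]
print("cam",-d["R"].T@d["t"])
for c,z in dict(red=.058,yellow=.058,blue=.058,green=.004,orange=.211,black=.02,white=.02).items():
    for a,r,q in blobs(im,c,8,(140,100,440,240))[:4]: print(c,a,np.round(r[0],1),np.round(r[1],1),round(r[2]),ray(d,*r[0],z), cv2.boundingRect(q))
print("hinge px305,127",ray(d,305,127,.169))
c=im[115:245,160:440]; cv2.imwrite("pics/c1.png",cv2.resize(c,None,fx=2.85,fy=2.85,interpolation=cv2.INTER_CUBIC))
d=eyes.snapshot("scene"); c=d["color"][150:280,150:370]; cv2.imwrite("pics/c2.png",cv2.resize(c,None,fx=3.6,fy=3.6,interpolation=cv2.INTER_CUBIC))
E
```

```text
cam [0.4912 0.0983 1.4819]
red 240.0 [385.  132.5] [17.7 17.7] 45 [ 0.7181 -0.291   0.058 ] (376, 123, 19, 19)
red 77.0 [336.  203.5] [ 9. 10.] 90 [ 0.4799 -0.1259  0.058 ] (331, 199, 11, 10)
yellow 86.0 [261.5 202.5] [ 9. 11.] 90 [0.4834 0.1238 0.058 ] (256, 198, 12, 10)
blue 43.0 [294.  205.5] [10.  9.] 0 [0.4733 0.0147 0.058 ] (289, 201, 11, 10)
green 4854.5 [296.3 193.6] [ 57.1 103.2] 88 [0.5141 0.0033 0.004 ] (244, 163, 106, 62)
black 1463.5 [205.1 204.6] [50.2 67.6] 88 [0.4759 0.3196 0.02  ] (171, 179, 69, 53)
black 31.0 [237.4 190. ] [24.1  2.8] 85 [0.5265 0.2079 0.02  ] (235, 178, 4, 25)
white 2985.5 [389.4 203.7] [49.3 64.8] 86 [ 0.4789 -0.3145  0.02  ] (356, 178, 68, 53)
white 66.0 [254.9 110. ] [ 5.5 14.5] 5 [0.8044 0.1473 0.02  ] (252, 103, 7, 15)
white 29.5 [332.4 180.6] [9.5 4.2] 82 [ 0.5585 -0.1198  0.02  ] (330, 176, 6, 10)
white 27.0 [334.5 192.7] [9.2 4.2] 82 [ 0.5167 -0.127   0.02  ] (332, 188, 6, 10)
hinge px305,127 [ 0.7185 -0.0136  0.169 ]
```

View pics/c1.png

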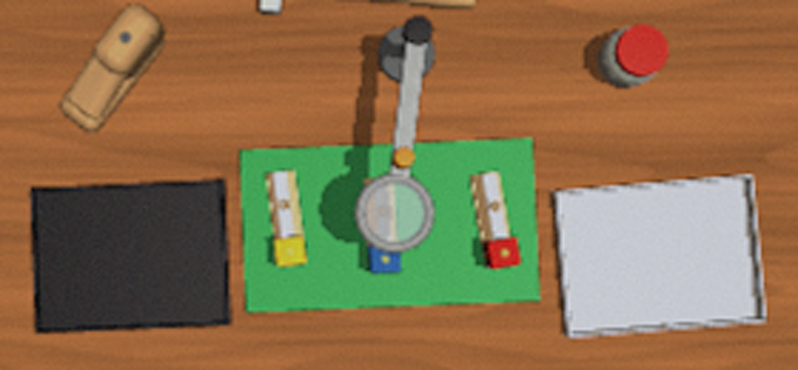

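View pics/c2.png

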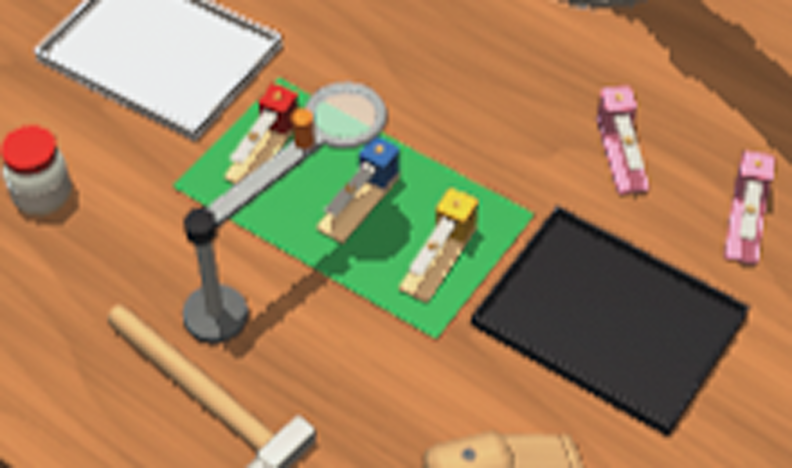

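```bash
cat >> h.py <<'E'
def tri(d1,p1,d2,p2):
    A=[];b=[]
    for d,p in((d1,p1),(d2,p2)):
        R,t=d["R"],d["t"];C=-R.T@t;r=R.T@np.linalg.solve(d["camera_matrix"],[*p,1.]);r/=np.linalg.norm(r)
        P=np.eye(3)-np.outer(r,r);A.append(P);b.append(P@C)
    return np.linalg.lstsq(np.vstack(A),np.hstack(b),rcond=None)[0]
E
python3 - <<'E'
from h import *
np.set_printoptions(precision=4,suppress=True)
d=eyes.snapshot("top"); s=eyes.snapshot("scene")
c1=lambda x,y:(160+(x+.5)/2.85-.5,115+(y+.5)/2.85-.5); c2=lambda x,y:(150+(x+.5)/3.6-.5,150+(y+.5)/3.6-.5)
print("knob top",ray(d,*c1(404,157),.211),ray(s,*c2(303,116),.211),tri(d,c1(404,157),s,c2(303,116)))
print("foot",ray(d,*c1(407,54),.005),ray(s,*c2(216,318),.005))
print("post top",tri(d,c1(418,28),s,c2(200,218)),ray(d,*c1(418,28),.175))
print("lens",ray(d,*c1(394,213),.169),ray(s,*c2(346,115),.169))
for n,cs in dict(mat=[(241,151),(533,138),(540,300),(247,312)],white=[(554,192),(753,175),(766,319),(570,337)],black=[(31,187),(224,180),(230,324),(36,332)]).items():
    z=.004 if n=="mat" else .02
    P=np.array([ray(d,*c1(*q),z) for q in cs]); print(n,P.mean(0),"yaw",np.arctan2(*(P[0]-P[3])[1::-1]), np.linalg.norm(P[0]-P[1]),np.linalg.norm(P[0]-P[3]))
# samples: heel top center, dome
for n,h,dm in (("red",(503,252),(494,206)),("yellow",(289,251),(284,205)),("blue",(385,261),None)):
    H=ray(d,*c1(*h),.058); print(n,"heel",H, "dome",ray(d,*c1(*dm),.053) if dm else "")
for n,h,dm in (("red",(279,96),(260,137)),("yellow",(458,203),(432,246)),("blue",(380,149),(348,188))):
    print(n,"scene heel",ray(s,*c2(*h),.058),"dome",ray(s,*c2(*dm),.053))
E
```

```text
knob top [0.5824 0.0011 0.211 ] [0.5853 0.001  0.211 ] [0.5831 0.0002 0.2082]
foot [ 0.7237 -0.0187  0.005 ] [ 0.7292 -0.0142  0.005 ]
post top [ 0.7252 -0.0173  0.1759] [ 0.7252 -0.0173  0.175 ]
lens [0.5245 0.0089 0.169 ] [0.5311 0.0118 0.169 ]
mat [0.5138 0.0028 0.004 ] yaw 0.03775348944744823 0.3576675551806707 0.19755712956434066
white [ 0.4766 -0.3214  0.02  ] yaw 0.10302533656470077 0.23944474543770453 0.1755669803454594
black [0.4767 0.319  0.02  ] yaw 0.0397907086902015 0.23566458096438994 0.17644443054898964
red heel [ 0.4813 -0.1264  0.058 ] dome [ 0.5355 -0.1169  0.053 ]
yellow heel [0.4825 0.1252 0.058 ] dome [0.537  0.1312 0.053 ]
blue heel [0.4707 0.0121 0.058 ] dome 
red scene heel [ 0.4822 -0.1272  0.058 ] dome [ 0.5386 -0.1086  0.053 ]
yellow scene heel [0.4845 0.1246 0.058 ] dome [0.5443 0.1337 0.053 ]
blue scene heel [0.4752 0.0118 0.058 ] dome [0.5364 0.0146 0.053 ]
```

Call:
{"op": "move_arm", "data": {"targets": [{"wz": -0.06, "z": -0.2}, {"wz": -0.12, "z": -0.4}, {"wz": -0.18, "z": -0.6}, {"wz": -0.243, "z": -0.6}, {"wz": -0.243, "z": -0.6}, {"wz": -0.243, "z": -0.6}]}}

```text
$.targets[0]: bad value
```

Call:
{"op": "move_arm", "data": {"targets": [{"x": 0, "y": 0, "z": -0.2, "wx": 0, "wy": 0, "wz": -0.06}, {"x": 0, "y": 0, "z": -0.4, "wx": 0, "wy": 0, "wz": -0.12}, {"x": 0, "y": 0, "z": -0.6, "wx": 0, "wy": 0, "wz": -0.18}, {"x": 0, "y": 0, "z": -0.6, "wx": 0, "wy": 0, "wz": -0.243}, {"x": 0, "y": 0, "z": -0.6, "wx": 0, "wy": 0, "wz": -0.243}, {"x": 0, "y": 0, "z": -0.6, "wx": 0, "wy": 0, "wz": -0.243}]}}

```text
time: 0.8
eef_pos: [0.2415, 0.6032, 0.291]
eef_rot: [-3.141, 0.0, 1.569]
ft_force: [-0.1, -0.7, -0.5]
grip_width: 0.0852
```

Call:
{"op": "move_arm", "data": {"targets": [{"x": -0.3, "y": 0.18, "z": 0, "wx": 0, "wy": 0, "wz": 0}, {"x": -0.65, "y": 0.4, "z": 0, "wx": 0, "wy": 0, "wz": 0}, {"x": -1, "y": 0.6, "z": 0, "wx": 0, "wy": 0, "wz": 0}]}}

```text
time: 1.05
eef_pos: [0.3016, 0.5021, 0.2897]
eef_rot: [-3.141, 0.002, 1.571]
ft_force: [1.9, -0.7, 0.6]
grip_width: 0.0852
```

Call:
{"op": "move_arm", "data": {"targets": [{"x": -0.33, "y": 0.2, "z": 0, "wx": 0, "wy": 0, "wz": 0}, {"x": -0.66, "y": 0.4, "z": 0, "wx": 0, "wy": 0, "wz": 0}, {"x": -1, "y": 0.6, "z": 0, "wx": 0, "wy": 0, "wz": 0}]}}

```text
time: 1.3
eef_pos: [0.362, 0.4014, 0.2902]
eef_rot: [-3.14, 0.001, 1.57]
ft_force: [1.3, 0.4, 0.4]
grip_width: 0.0851
```

Call:
{"op": "move_arm", "data": {"targets": [{"x": -0.33, "y": 0.2, "z": 0, "wx": 0, "wy": 0, "wz": 0}, {"x": -0.66, "y": 0.4, "z": 0, "wx": 0, "wy": 0, "wz": 0}, {"x": -1, "y": 0.6, "z": 0, "wx": 0, "wy": 0, "wz": 0}]}}

```text
time: 1.55
eef_pos: [0.4219, 0.3016, 0.2903]
eef_rot: [-3.14, 0.001, 1.57]
ft_force: [1.6, 1.5, -1.0]
grip_width: 0.085
```

Call:
{"op": "move_arm", "data": {"targets": [{"x": -0.33, "y": 0.2, "z": 0, "wx": 0, "wy": 0, "wz": 0}, {"x": -0.66, "y": 0.4, "z": 0, "wx": 0, "wy": 0, "wz": 0}, {"x": -1, "y": 0.6, "z": 0, "wx": 0, "wy": 0, "wz": 0}]}}

```text
time: 1.8
eef_pos: [0.4819, 0.2018, 0.2904]
eef_rot: [-3.14, 0.0, 1.57]
ft_force: [0.1, 0.7, -0.7]
grip_width: 0.0851
```

Call:
{"op": "move_arm", "data": {"targets": [{"x": -0.33, "y": 0.2, "z": 0, "wx": 0, "wy": 0, "wz": 0}, {"x": -0.66, "y": 0.4, "z": 0, "wx": 0, "wy": 0, "wz": 0}, {"x": -1, "y": 0.6, "z": 0, "wx": 0, "wy": 0, "wz": 0}, {"x": -1, "y": 0.6, "z": 0, "wx": 0, "wy": 0, "wz": 0}]}}

```text
time: 2.13
eef_pos: [0.5447, 0.0936, 0.2906]
eef_rot: [3.14, 0.006, 1.556]
ft_force: [-0.8, -0.4, -0.0]
grip_width: 0.0848
```

Call:
{"op": "move_arm", "data": {"targets": [{"x": -0.33, "y": 0.15, "z": 0, "wx": 0, "wy": 0, "wz": 0}, {"x": -0.66, "y": 0.3, "z": 0, "wx": 0, "wy": 0, "wz": 0}, {"x": -1, "y": 0.4, "z": 0, "wx": 0, "wy": 0, "wz": 0}, {"x": -1, "y": 0.4, "z": 0, "wx": 0, "wy": 0, "wz": 0}, {"x": -1, "y": 0.4, "z": 0, "wx": 0, "wy": 0, "wz": 0}]}}

```text
time: 2.55
eef_pos: [0.5817, 0.0009, 0.2903]
eef_rot: [-3.14, 0.001, 1.564]
ft_force: [-1.0, 0.8, -0.6]
grip_width: 0.0851
```

Call:
{"op": "move_arm", "data": {"targets": [{"x": 0, "y": 0.02, "z": 0.3, "wx": 0, "wy": 0, "wz": 0}, {"x": 0, "y": 0.02, "z": 0.6, "wx": 0, "wy": 0, "wz": 0}, {"x": 0, "y": 0.02, "z": 0.9, "wx": 0, "wy": 0, "wz": 0}, {"x": 0, "y": 0.02, "z": 1, "wx": 0, "wy": 0, "wz": 0}, {"x": 0, "y": 0.02, "z": 1, "wx": 0, "wy": 0, "wz": 0}]}}

```text
time: 2.97
eef_pos: [0.5814, 0.0055, 0.188]
eef_rot: [-3.134, 0.0, 1.573]
ft_force: [0.3, -1.1, 0.2]
grip_width: 0.0851
```

Call:
{"op": "move_arm", "data": {"targets": [{"x": 0, "y": 0, "z": 0.08, "wx": 0, "wy": 0, "wz": 0}, {"x": 0, "y": 0, "z": 0.08, "wx": 0, "wy": 0, "wz": 0}, {"x": 0, "y": 0, "z": 0.08, "wx": 0, "wy": 0, "wz": 0}, {"x": 0, "y": 0, "z": 0.08, "wx": 0, "wy": 0, "wz": 0}, {"x": 0, "y": 0, "z": 0.08, "wx": 0, "wy": 0, "wz": 0}, {"x": 0, "y": 0, "z": 0.08, "wx": 0, "wy": 0, "wz": 0}, {"x": 0, "y": 0, "z": 0.08, "wx": 0, "wy": 0, "wz": 0}, {"x": 0, "y": 0, "z": 0.08, "wx": 0, "wy": 0, "wz": 0}, {"x": 0, "y": 0, "z": 0.08, "wx": 0, "wy": 0, "wz": 0}, {"x": 0, "y": 0, "z": 0.08, "wx": 0, "wy": 0, "wz": 0}], "jaw": -0.4, "squeeze": 20}}

```text
time: 3.8
eef_pos: [0.5842, 0.0037, 0.1834]
eef_rot: [3.141, 0.0, 1.572]
ft_force: [0.0, 0.5, -0.2]
grip_width: 0.0257
```

Call:
{"op": "move_arm", "data": {"targets": [{"x": 0, "y": 0, "z": 0, "wx": 0, "wy": 0, "wz": 0}, {"x": 0, "y": 0, "z": 0, "wx": 0, "wy": 0, "wz": 0}, {"x": -0.145, "y": -0.013, "z": 0, "wx": 0, "wy": 0, "wz": 0}, {"x": -0.287, "y": -0.013, "z": 0, "wx": 0, "wy": 0, "wz": 0}, {"x": -0.428, "y": 0.002, "z": 0, "wx": 0, "wy": 0, "wz": 0}, {"x": -0.567, "y": 0.031, "z": 0, "wx": 0, "wy": 0, "wz": 0}, {"x": -0.702, "y": 0.073, "z": 0, "wx": 0, "wy": 0, "wz": 0}, {"x": -0.833, "y": 0.129, "z": 0, "wx": 0, "wy": 0, "wz": 0}, {"x": -0.957, "y": 0.198, "z": 0, "wx": 0, "wy": 0, "wz": 0}], "jaw": -1, "squeeze": 20}}

```text
time: 4.55
eef_pos: [0.6031, -0.0911, 0.1831]
eef_rot: [-3.139, -0.002, 1.573]
ft_force: [-1.7, 3.1, 1.9]
grip_width: 0.0213
```

Call:
{"op": "move_arm", "data": {"targets": [{"x": -0.117, "y": 0.08, "z": 0, "wx": 0, "wy": 0, "wz": 0}, {"x": -0.225, "y": 0.172, "z": 0, "wx": 0, "wy": 0, "wz": 0}, {"x": -0.324, "y": 0.274, "z": 0, "wx": 0, "wy": 0, "wz": 0}, {"x": -0.411, "y": 0.385, "z": 0, "wx": 0, "wy": 0, "wz": 0}, {"x": -0.487, "y": 0.506, "z": 0, "wx": 0, "wy": 0, "wz": 0}, {"x": -0.551, "y": 0.632, "z": 0, "wx": 0, "wy": 0, "wz": 0}, {"x": -0.602, "y": 0.765, "z": 0, "wx": 0, "wy": 0, "wz": 0}, {"x": -0.64, "y": 0.902, "z": 0, "wx": 0, "wy": 0, "wz": 0}, {"x": -0.66, "y": 1, "z": 0, "wx": 0, "wy": 0, "wz": 0}, {"x": -0.66, "y": 1, "z": 0, "wx": 0, "wy": 0, "wz": 0}]}}

```text
time: 5.38
eef_pos: [0.7067, -0.1575, 0.1829]
eef_rot: [3.139, -0.0, 1.573]
ft_force: [-0.9, 1.8, 1.4]
grip_width: 0.0212
```

```bash
python3 - <<'E'
from h import *
d=eyes.snapshot("top");cv2.imwrite("pics/t2.png",cv2.resize(d["color"][60:260,160:440],None,fx=2.8,fy=2.8,interpolation=cv2.INTER_CUBIC))
E
```

```text
(no output)
```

View pics/t2.png

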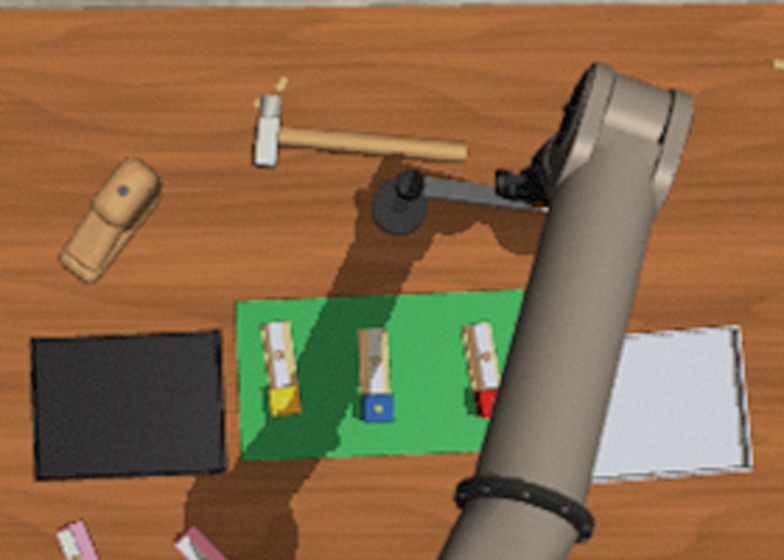

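Call:
{"op": "move_arm", "data": {"targets": [{"x": 0, "y": 0, "z": 0, "wx": 0, "wy": 0, "wz": 0}, {"x": 0, "y": 0, "z": 0, "wx": 0, "wy": 0, "wz": 0}, {"x": 0, "y": 0, "z": 0, "wx": 0, "wy": 0, "wz": 0}, {"x": 0, "y": 0, "z": 0, "wx": 0, "wy": 0, "wz": 0}, {"x": 0, "y": 0, "z": -0.2, "wx": 0, "wy": 0, "wz": 0}, {"x": 0, "y": 0, "z": -0.5, "wx": 0, "wy": 0, "wz": 0}, {"x": 0, "y": 0, "z": -0.8, "wx": 0, "wy": 0, "wz": 0}, {"x": 0, "y": 0, "z": -0.8, "wx": 0, "wy": 0, "wz": 0}], "jaw": -0.2}}

```text
time: 6.1
eef_pos: [0.7069, -0.1595, 0.271]
eef_rot: [3.13, 0.003, 1.571]
ft_force: [0.2, -0.4, 2.2]
grip_width: 0.0343
```

Call:
{"op": "move_arm", "data": {"targets": [{"x": 0.1, "y": -0.3, "z": 0, "wx": 0, "wy": 0, "wz": 0}, {"x": 0.2, "y": -0.6, "z": 0, "wx": 0, "wy": 0, "wz": 0}, {"x": 0.3, "y": -0.9, "z": 0, "wx": 0, "wy": 0, "wz": 0}], "jaw": -1}}

```text
time: 6.35
eef_pos: [0.6127, -0.128, 0.2629]
eef_rot: [-3.142, 0.0, 1.571]
ft_force: [-0.4, -0.1, 1.2]
grip_width: 0.0004
```

Call:
{"op": "move_arm", "data": {"targets": [{"x": 0.05, "y": -0.3, "z": 0, "wx": 0, "wy": 0, "wz": 0}, {"x": 0.1, "y": -0.6, "z": 0, "wx": 0, "wy": 0, "wz": 0}, {"x": 0.12, "y": -0.8, "z": 0, "wx": 0, "wy": 0, "wz": 0}, {"x": 0.12, "y": -0.8, "z": 0, "wx": 0, "wy": 0, "wz": 0}, {"x": 0.12, "y": -0.8, "z": 0, "wx": 0, "wy": 0, "wz": 0}]}}

```text
time: 6.77
eef_pos: [0.5334, -0.1161, 0.2638]
eef_rot: [3.14, -0.001, 1.571]
ft_force: [-0.0, 0.1, 0.3]
grip_width: -0.0001
```

```bash
python3 - <<'E'
from h import *
np.set_printoptions(precision=4,suppress=True)
d=eyes.snapshot("wrist");cv2.imwrite("pics/w1.png",cv2.resize(d["color"],None,fx=1.5,fy=1.5)); np.savez("w1.npz",**d)
print(-d["R"].T@d["t"],d["R"], monitor.observe()["eef_pos"])
E
```

```text
[ 0.4546 -0.1174  0.4061] [[-0.0015  1.     -0.0001]
 [ 0.9506  0.0014  0.3103]
 [ 0.3103  0.0004 -0.9506]] [ 0.5344 -0.116   0.2638]
```

View pics/w1.png

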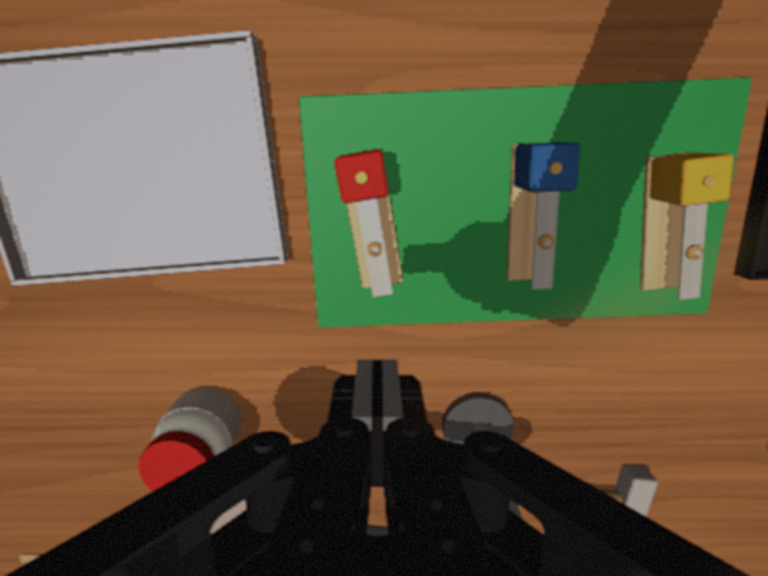

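```bash
python3 - <<'E'
from h import *
np.set_printoptions(precision=4,suppress=True)
d=dict(np.load("w1.npz")); f=lambda u,v:((u+.5)/1.5-.5,(v+.5)/1.5-.5)
for n,a,b in (("red",(375,249),(361,177)),("blue",(545,241),(556,168)),("yellow",(694,252),(709,181))):
    D=ray(d,*f(*a),.051);H=ray(d,*f(*b),.058);v=D-H
    yaw=np.arctan2(v[1],v[0]);print(n,"dome",D,"heel",H,"dist",np.hypot(*v[:2]),"yaw",yaw,"origin",H[:2]+.0405*v[:2]/np.hypot(*v[:2]))
P=[ray(d,*f(*q),.02) for q in((0,52),(252,33),(285,262),(14,282))];print(np.array(P))
P=[ray(d,*f(*q),.004) for q in((300,97),(749,79),(707,313),(319,327))];print(np.mean(P,0))
for n in("scene","top"):
    e=eyes.snapshot(n); p=f(694,252)
E
```

```text
red dome [ 0.5355 -0.1188  0.051 ] heel [ 0.4806 -0.1289  0.058 ] dist 0.0558213594986658 yaw 0.18257924204900944 origin [ 0.5204 -0.1216]
blue dome [0.529  0.0123 0.051 ] heel [0.4741 0.0117 0.058 ] dist 0.054923713771485534 yaw 0.012230033763084135 origin [0.5146 0.0122]
yellow dome [0.5375 0.1291 0.051 ] heel [0.4831 0.124  0.058 ] dist 0.05469072929823561 yaw 0.09429284007052449 origin [0.5234 0.1278]
[[ 0.3933 -0.398   0.02  ]
 [ 0.3804 -0.2094  0.02  ]
 [ 0.554  -0.1955  0.02  ]
 [ 0.5721 -0.4303  0.02  ]]
[0.5144 0.0029 0.004 ]
```

Call:
{"op": "move_arm", "data": {"targets": [{"x": -0.025, "y": 0.012, "z": 0.33, "wx": 0, "wy": 0, "wz": 0}, {"x": -0.025, "y": 0.012, "z": 0.66, "wx": 0, "wy": 0, "wz": 0}, {"x": -0.025, "y": 0.012, "z": 1, "wx": 0, "wy": 0, "wz": 0}, {"x": -0.025, "y": 0.012, "z": 1, "wx": 0, "wy": 0, "wz": 0}]}}

```text
time: 7.25
eef_pos: [0.5312, -0.1174, 0.1569]
eef_rot: [-3.129, -0.001, 1.572]
ft_force: [-0.7, -0.1, -0.2]
grip_width: 0.0001
```

Call:
{"op": "move_arm", "data": {"targets": [{"x": 0, "y": 0, "z": 0.2, "wx": 0, "wy": 0, "wz": 0}, {"x": 0, "y": 0, "z": 0.4, "wx": 0, "wy": 0, "wz": 0}, {"x": 0, "y": 0, "z": 0.6, "wx": 0, "wy": 0, "wz": 0}, {"x": 0, "y": 0, "z": 0.8, "wx": 0, "wy": 0, "wz": 0}, {"x": 0, "y": 0, "z": 0.95, "wx": 0, "wy": 0, "wz": 0}, {"x": 0, "y": 0, "z": 0.95, "wx": 0, "wy": 0, "wz": 0}, {"x": 0, "y": 0, "z": 0.95, "wx": 0, "wy": 0, "wz": 0}, {"x": 0, "y": 0, "z": 0.95, "wx": 0, "wy": 0, "wz": 0}]}}

```text
time: 7.92
eef_pos: [0.537, -0.1188, 0.0699]
eef_rot: [3.139, 0.0, 1.572]
ft_force: [-0.1, 0.0, 0.3]
grip_width: 0.0001
```

```bash
cat >> h.py <<'E'
def st():
    s=monitor.observe(); print(round(s["time"],2),np.round(s["eef_pos"],4),np.round(s["ft_force"],2),round(s["grip_width"],4))
E
python3 - <<'E'
from h import *
st()
E
```

```text
7.92 [ 0.537  -0.1188  0.0699] [-0.11  0.01  0.31] 0.0001
```

Call:
{"op": "move_arm", "data": {"targets": [{"x": 0, "y": 0, "z": 0.05, "wx": 0, "wy": 0, "wz": 0}, {"x": 0, "y": 0, "z": 0.1, "wx": 0, "wy": 0, "wz": 0}, {"x": 0, "y": 0, "z": 0.14, "wx": 0, "wy": 0, "wz": 0}, {"x": 0, "y": 0, "z": 0.14, "wx": 0, "wy": 0, "wz": 0}, {"x": 0, "y": 0, "z": 0.14, "wx": 0, "wy": 0, "wz": 0}, {"x": 0, "y": 0, "z": 0.14, "wx": 0, "wy": 0, "wz": 0}]}}

```text
time: 8.42
eef_pos: [0.5353, -0.1184, 0.0543]
eef_rot: [3.142, -0.0, 1.572]
ft_force: [-0.8, -0.6, 0.3]
grip_width: 0.0001
```

Call:
{"op": "move_arm", "data": {"targets": [{"x": 0, "y": 0, "z": 0.01, "wx": 0, "wy": 0, "wz": 0}, {"x": 0, "y": 0, "z": 0.02, "wx": 0, "wy": 0, "wz": 0}, {"x": 0, "y": 0, "z": 0.03, "wx": 0, "wy": 0, "wz": 0}, {"x": 0, "y": 0, "z": 0.03, "wx": 0, "wy": 0, "wz": 0}, {"x": 0, "y": 0, "z": 0.03, "wx": 0, "wy": 0, "wz": 0}]}}

```text
time: 8.83
eef_pos: [0.5357, -0.1185, 0.0517]
eef_rot: [3.141, -0.0, 1.572]
ft_force: [0.4, 0.6, 3.8]
grip_width: -0.0003
```

Call:
{"op": "move_arm", "data": {"targets": [{"x": 0, "y": 0, "z": 0.01, "wx": 0, "wy": 0, "wz": 0}, {"x": 0, "y": 0, "z": 0.02, "wx": 0, "wy": 0, "wz": 0}, {"x": 0, "y": 0, "z": 0.02, "wx": 0, "wy": 0, "wz": 0}, {"x": 0, "y": 0, "z": 0.02, "wx": 0, "wy": 0, "wz": 0}]}}

```text
time: 9.17
eef_pos: [0.536, -0.1185, 0.05]
eef_rot: [3.14, -0.0, 1.572]
ft_force: [-1.2, 0.0, 7.0]
grip_width: 0.0001
```

Call:
{"op": "move_arm", "data": {"targets": [{"x": 0, "y": 0, "z": 0.005, "wx": 0, "wy": 0, "wz": 0}, {"x": 0, "y": 0, "z": 0.005, "wx": 0, "wy": 0, "wz": 0}, {"x": 0, "y": 0, "z": 0.005, "wx": 0, "wy": 0, "wz": 0}, {"x": 0, "y": 0, "z": 0.005, "wx": 0, "wy": 0, "wz": 0}, {"x": 0, "y": 0, "z": 0.005, "wx": 0, "wy": 0, "wz": 0}, {"x": 0, "y": 0, "z": 0.005, "wx": 0, "wy": 0, "wz": 0}, {"x": 0, "y": 0, "z": 0.005, "wx": 0, "wy": 0, "wz": 0}, {"x": 0, "y": 0, "z": 0.005, "wx": 0, "wy": 0, "wz": 0}, {"x": 0, "y": 0, "z": 0.005, "wx": 0, "wy": 0, "wz": 0}, {"x": 0, "y": 0, "z": 0.005, "wx": 0, "wy": 0, "wz": 0}]}}

```text
time: 10.0
eef_pos: [0.536, -0.1185, 0.0496]
eef_rot: [3.14, -0.0, 1.572]
ft_force: [-0.8, 1.1, 7.1]
grip_width: -0.0005
```

Call:
{"op": "move_arm", "data": {"targets": [{"x": 0, "y": 0, "z": 0, "wx": 0, "wy": 0, "wz": 0}, {"x": 0, "y": 0, "z": 0, "wx": 0, "wy": 0, "wz": 0}, {"x": 0, "y": 0, "z": 0, "wx": 0, "wy": 0, "wz": 0}, {"x": 0, "y": 0, "z": 0, "wx": 0, "wy": 0, "wz": 0}, {"x": 0, "y": 0, "z": 0, "wx": 0, "wy": 0, "wz": 0}, {"x": 0, "y": 0, "z": 0, "wx": 0, "wy": 0, "wz": 0}, {"x": 0, "y": 0, "z": 0, "wx": 0, "wy": 0, "wz": 0}, {"x": 0, "y": 0, "z": 0, "wx": 0, "wy": 0, "wz": 0}, {"x": 0, "y": 0, "z": 0, "wx": 0, "wy": 0, "wz": 0}, {"x": 0, "y": 0, "z": 0, "wx": 0, "wy": 0, "wz": 0}]}}

```text
time: 10.83
eef_pos: [0.536, -0.1184, 0.0496]
eef_rot: [3.14, -0.0, 1.572]
ft_force: [-0.2, 1.0, 7.0]
grip_width: -0.0002
```

Call:
{"op": "move_arm", "data": {"targets": [{"x": 0, "y": 0, "z": 0, "wx": 0, "wy": 0, "wz": 0}, {"x": 0, "y": 0, "z": 0, "wx": 0, "wy": 0, "wz": 0}, {"x": 0, "y": 0, "z": 0, "wx": 0, "wy": 0, "wz": 0}, {"x": 0, "y": 0, "z": 0, "wx": 0, "wy": 0, "wz": 0}, {"x": 0, "y": 0, "z": 0, "wx": 0, "wy": 0, "wz": 0}, {"x": 0, "y": 0, "z": 0, "wx": 0, "wy": 0, "wz": 0}, {"x": 0, "y": 0, "z": 0, "wx": 0, "wy": 0, "wz": 0}, {"x": 0, "y": 0, "z": 0, "wx": 0, "wy": 0, "wz": 0}, {"x": 0, "y": 0, "z": 0, "wx": 0, "wy": 0, "wz": 0}, {"x": 0, "y": 0, "z": 0, "wx": 0, "wy": 0, "wz": 0}]}}

```text
time: 11.67
eef_pos: [0.536, -0.1184, 0.0496]
eef_rot: [3.14, -0.0, 1.572]
ft_force: [-1.3, 0.6, 6.8]
grip_width: -0.0
```

Call:
{"op": "move_arm", "data": {"targets": [{"x": 0, "y": 0, "z": 0.005, "wx": 0, "wy": 0, "wz": 0}, {"x": 0, "y": 0, "z": 0.005, "wx": 0, "wy": 0, "wz": 0}, {"x": 0, "y": 0, "z": 0.005, "wx": 0, "wy": 0, "wz": 0}, {"x": 0, "y": 0, "z": 0.005, "wx": 0, "wy": 0, "wz": 0}, {"x": 0, "y": 0, "z": 0.005, "wx": 0, "wy": 0, "wz": 0}, {"x": 0, "y": 0, "z": 0.005, "wx": 0, "wy": 0, "wz": 0}, {"x": 0, "y": 0, "z": 0.005, "wx": 0, "wy": 0, "wz": 0}, {"x": 0, "y": 0, "z": 0.005, "wx": 0, "wy": 0, "wz": 0}, {"x": 0, "y": 0, "z": 0.005, "wx": 0, "wy": 0, "wz": 0}, {"x": 0, "y": 0, "z": 0.005, "wx": 0, "wy": 0, "wz": 0}]}}

```text
time: 12.5
eef_pos: [0.536, -0.1184, 0.0492]
eef_rot: [3.14, -0.0, 1.572]
ft_force: [-0.9, 0.4, 9.3]
grip_width: -0.0
```

Call:
{"op": "move_arm", "data": {"targets": [{"x": 0, "y": 0, "z": 0, "wx": 0, "wy": 0, "wz": 0}, {"x": 0, "y": 0, "z": 0, "wx": 0, "wy": 0, "wz": 0}, {"x": 0, "y": 0, "z": 0, "wx": 0, "wy": 0, "wz": 0}, {"x": 0, "y": 0, "z": 0, "wx": 0, "wy": 0, "wz": 0}, {"x": 0, "y": 0, "z": 0, "wx": 0, "wy": 0, "wz": 0}, {"x": 0, "y": 0, "z": 0, "wx": 0, "wy": 0, "wz": 0}, {"x": 0, "y": 0, "z": 0, "wx": 0, "wy": 0, "wz": 0}, {"x": 0, "y": 0, "z": 0, "wx": 0, "wy": 0, "wz": 0}, {"x": 0, "y": 0, "z": 0, "wx": 0, "wy": 0, "wz": 0}, {"x": 0, "y": 0, "z": 0, "wx": 0, "wy": 0, "wz": 0}]}}

```text
time: 13.33
eef_pos: [0.536, -0.1185, 0.0492]
eef_rot: [3.14, -0.0, 1.572]
ft_force: [-2.1, 0.2, 8.3]
grip_width: -0.0
```

Call:
{"op": "move_arm", "data": {"targets": [{"x": 0, "y": 0, "z": 0, "wx": 0, "wy": 0, "wz": 0}, {"x": 0, "y": 0, "z": 0, "wx": 0, "wy": 0, "wz": 0}, {"x": 0, "y": 0, "z": 0, "wx": 0, "wy": 0, "wz": 0}, {"x": 0, "y": 0, "z": 0, "wx": 0, "wy": 0, "wz": 0}, {"x": 0, "y": 0, "z": 0, "wx": 0, "wy": 0, "wz": 0}, {"x": 0, "y": 0, "z": 0, "wx": 0, "wy": 0, "wz": 0}, {"x": 0, "y": 0, "z": 0, "wx": 0, "wy": 0, "wz": 0}, {"x": 0, "y": 0, "z": 0, "wx": 0, "wy": 0, "wz": 0}, {"x": 0, "y": 0, "z": 0, "wx": 0, "wy": 0, "wz": 0}, {"x": 0, "y": 0, "z": 0, "wx": 0, "wy": 0, "wz": 0}]}}

```text
time: 14.17
eef_pos: [0.536, -0.1185, 0.0492]
eef_rot: [3.14, -0.0, 1.572]
ft_force: [-0.6, 0.3, 7.9]
grip_width: 0.0003
```

Call:
{"op": "move_arm", "data": {"targets": [{"x": 0, "y": 0, "z": -0.1, "wx": 0, "wy": 0, "wz": 0}, {"x": 0, "y": 0, "z": -0.35, "wx": 0, "wy": 0, "wz": 0}, {"x": 0, "y": 0, "z": -0.6, "wx": 0, "wy": 0, "wz": 0}, {"x": 0.35, "y": 0.01, "z": -0.6, "wx": 0, "wy": 0, "wz": 0}, {"x": 0.7, "y": 0.01, "z": -0.6, "wx": 0, "wy": 0, "wz": 0}, {"x": 1, "y": 0.01, "z": -0.6, "wx": 0, "wy": 0, "wz": 0}]}}

```text
time: 14.67
eef_pos: [0.5359, -0.0168, 0.1088]
eef_rot: [3.141, -0.001, 1.571]
ft_force: [0.2, 0.3, 0.2]
grip_width: 0.0001
```

Call:
{"op": "move_arm", "data": {"targets": [{"x": 0.35, "y": 0, "z": 0, "wx": 0, "wy": 0, "wz": 0}, {"x": 0.7, "y": 0, "z": 0, "wx": 0, "wy": 0, "wz": 0}, {"x": 1, "y": 0, "z": 0, "wx": 0, "wy": 0, "wz": 0}]}}

```text
time: 14.92
eef_pos: [0.5352, 0.084, 0.1083]
eef_rot: [-3.141, -0.001, 1.573]
ft_force: [1.2, 0.8, -1.1]
grip_width: -0.0003
```

Call:
{"op": "move_arm", "data": {"targets": [{"x": 0.25, "y": 0, "z": 0, "wx": 0, "wy": 0, "wz": 0}, {"x": 0.47, "y": 0, "z": 0, "wx": 0, "wy": 0, "wz": 0}, {"x": 0.47, "y": 0, "z": 0, "wx": 0, "wy": 0, "wz": 0}, {"x": 0.47, "y": 0, "z": 0.2, "wx": 0, "wy": 0, "wz": 0}, {"x": 0.47, "y": 0, "z": 0.4, "wx": 0, "wy": 0, "wz": 0}, {"x": 0.47, "y": 0, "z": 0.5, "wx": 0, "wy": 0, "wz": 0}, {"x": 0.47, "y": 0, "z": 0.5, "wx": 0, "wy": 0, "wz": 0}, {"x": 0.47, "y": 0, "z": 0.5, "wx": 0, "wy": 0, "wz": 0}, {"x": 0.47, "y": 0, "z": 0.5, "wx": 0, "wy": 0, "wz": 0}]}}

```text
time: 15.67
eef_pos: [0.5367, 0.1282, 0.0591]
eef_rot: [3.14, -0.0, 1.571]
ft_force: [0.7, -0.5, 0.5]
grip_width: 0.0001
```

```bash
python3 - <<'E'
from h import *
d=eyes.snapshot("wrist");print(len(cv2.imencode('.png',d["color"])[1])); st()
# brass dome & yellow heel check
np.set_printoptions(precision=4,suppress=True)
for c in("yellow","blue","red"):
    for a,r,q in blobs(d["color"],c,60)[:2]: print(c,a,np.round(r[0],1),ray(d,*r[0],.058))
e=eyes.snapshot("top")
for c in("yellow","blue","red"):
    for a,r,q in blobs(e["color"],c,20,(240,160,352,230))[:2]: print(c,a,np.round(r[0],1),ray(e,*r[0],.058))
E
```

```text
303242
15.72 [0.537  0.1284 0.0594] [-0.72 -0.11 -0.02] 0.0001
yellow 4582.0 [242.2 147.8] [0.4821 0.1228 0.058 ]
blue 2724.0 [ 23.5 127. ] [0.4728 0.024  0.058 ]
blue 77.0 [294.  205.5] [0.4733 0.0147 0.058 ]
red 77.0 [336.  203.5] [ 0.4799 -0.1259  0.058 ]
```

Call:
{"op": "move_arm", "data": {"targets": [{"x": 0.005, "y": 0, "z": 0.02, "wx": 0, "wy": 0, "wz": 0}, {"x": 0.005, "y": 0, "z": 0.04, "wx": 0, "wy": 0, "wz": 0}, {"x": 0.005, "y": 0, "z": 0.06, "wx": 0, "wy": 0, "wz": 0}, {"x": 0.005, "y": 0, "z": 0.075, "wx": 0, "wy": 0, "wz": 0}, {"x": 0.005, "y": 0, "z": 0.085, "wx": 0, "wy": 0, "wz": 0}, {"x": 0.005, "y": 0, "z": 0.085, "wx": 0, "wy": 0, "wz": 0}, {"x": 0.005, "y": 0, "z": 0.085, "wx": 0, "wy": 0, "wz": 0}, {"x": 0.005, "y": 0, "z": 0.085, "wx": 0, "wy": 0, "wz": 0}, {"x": 0.005, "y": 0, "z": 0.085, "wx": 0, "wy": 0, "wz": 0}, {"x": 0.005, "y": 0, "z": 0.085, "wx": 0, "wy": 0, "wz": 0}]}}

```text
time: 16.6
eef_pos: [0.5366, 0.1293, 0.0505]
eef_rot: [3.141, -0.001, 1.572]
ft_force: [-1.1, 0.3, 5.6]
grip_width: -0.0002
```

Yellow looks stiff too (5.6 N at about 2.5 mm). Going on to about 8 N.

Call:
{"op": "move_arm", "data": {"targets": [{"x": 0, "y": 0, "z": 0.006, "wx": 0, "wy": 0, "wz": 0}, {"x": 0, "y": 0, "z": 0.012, "wx": 0, "wy": 0, "wz": 0}, {"x": 0, "y": 0, "z": 0.012, "wx": 0, "wy": 0, "wz": 0}, {"x": 0, "y": 0, "z": 0.012, "wx": 0, "wy": 0, "wz": 0}, {"x": 0, "y": 0, "z": 0.012, "wx": 0, "wy": 0, "wz": 0}, {"x": 0, "y": 0, "z": 0.012, "wx": 0, "wy": 0, "wz": 0}, {"x": 0, "y": 0, "z": 0.012, "wx": 0, "wy": 0, "wz": 0}, {"x": 0, "y": 0, "z": 0.012, "wx": 0, "wy": 0, "wz": 0}, {"x": 0, "y": 0, "z": 0.012, "wx": 0, "wy": 0, "wz": 0}, {"x": 0, "y": 0, "z": 0.012, "wx": 0, "wy": 0, "wz": 0}]}}

```text
time: 17.43
eef_pos: [0.5368, 0.1294, 0.0496]
eef_rot: [3.14, -0.001, 1.572]
ft_force: [-1.3, -0.5, 7.6]
grip_width: -0.0001
```

Call:
{"op": "move_arm", "data": {"targets": [{"x": 0, "y": 0, "z": 0, "wx": 0, "wy": 0, "wz": 0}, {"x": 0, "y": 0, "z": 0, "wx": 0, "wy": 0, "wz": 0}, {"x": 0, "y": 0, "z": 0, "wx": 0, "wy": 0, "wz": 0}, {"x": 0, "y": 0, "z": 0, "wx": 0, "wy": 0, "wz": 0}, {"x": 0, "y": 0, "z": 0, "wx": 0, "wy": 0, "wz": 0}, {"x": 0, "y": 0, "z": 0, "wx": 0, "wy": 0, "wz": 0}]}}

```text
time: 17.93
eef_pos: [0.5367, 0.1293, 0.0496]
eef_rot: [3.14, -0.001, 1.572]
ft_force: [-1.2, 0.9, 7.5]
grip_width: -0.0004
```

Call:
{"op": "move_arm", "data": {"targets": [{"x": 0, "y": 0, "z": 0.003, "wx": 0, "wy": 0, "wz": 0}, {"x": 0, "y": 0, "z": 0.003, "wx": 0, "wy": 0, "wz": 0}, {"x": 0, "y": 0, "z": 0.003, "wx": 0, "wy": 0, "wz": 0}, {"x": 0, "y": 0, "z": 0.003, "wx": 0, "wy": 0, "wz": 0}, {"x": 0, "y": 0, "z": 0.003, "wx": 0, "wy": 0, "wz": 0}, {"x": 0, "y": 0, "z": 0.003, "wx": 0, "wy": 0, "wz": 0}, {"x": 0, "y": 0, "z": 0.003, "wx": 0, "wy": 0, "wz": 0}, {"x": 0, "y": 0, "z": 0.003, "wx": 0, "wy": 0, "wz": 0}, {"x": 0, "y": 0, "z": 0.003, "wx": 0, "wy": 0, "wz": 0}, {"x": 0, "y": 0, "z": 0.003, "wx": 0, "wy": 0, "wz": 0}]}}

```text
time: 18.77
eef_pos: [0.5368, 0.1294, 0.0494]
eef_rot: [3.14, -0.001, 1.572]
ft_force: [-2.4, 0.1, 7.8]
grip_width: 0.0
```

Call:
{"op": "move_arm", "data": {"targets": [{"x": 0, "y": 0, "z": 0, "wx": 0, "wy": 0, "wz": 0}, {"x": 0, "y": 0, "z": 0, "wx": 0, "wy": 0, "wz": 0}, {"x": 0, "y": 0, "z": 0, "wx": 0, "wy": 0, "wz": 0}, {"x": 0, "y": 0, "z": 0, "wx": 0, "wy": 0, "wz": 0}, {"x": 0, "y": 0, "z": 0, "wx": 0, "wy": 0, "wz": 0}, {"x": 0, "y": 0, "z": 0, "wx": 0, "wy": 0, "wz": 0}, {"x": 0, "y": 0, "z": 0, "wx": 0, "wy": 0, "wz": 0}, {"x": 0, "y": 0, "z": 0, "wx": 0, "wy": 0, "wz": 0}, {"x": 0, "y": 0, "z": 0, "wx": 0, "wy": 0, "wz": 0}, {"x": 0, "y": 0, "z": 0, "wx": 0, "wy": 0, "wz": 0}]}}

```text
time: 19.6
eef_pos: [0.5368, 0.1293, 0.0494]
eef_rot: [3.14, -0.001, 1.572]
ft_force: [-1.8, 0.9, 7.9]
grip_width: -0.0002
```

Call:
{"op": "move_arm", "data": {"targets": [{"x": 0, "y": 0, "z": 0, "wx": 0, "wy": 0, "wz": 0}, {"x": 0, "y": 0, "z": 0, "wx": 0, "wy": 0, "wz": 0}, {"x": 0, "y": 0, "z": 0, "wx": 0, "wy": 0, "wz": 0}, {"x": 0, "y": 0, "z": 0, "wx": 0, "wy": 0, "wz": 0}, {"x": 0, "y": 0, "z": 0, "wx": 0, "wy": 0, "wz": 0}, {"x": 0, "y": 0, "z": 0, "wx": 0, "wy": 0, "wz": 0}, {"x": 0, "y": 0, "z": 0, "wx": 0, "wy": 0, "wz": 0}, {"x": 0, "y": 0, "z": 0, "wx": 0, "wy": 0, "wz": 0}, {"x": 0, "y": 0, "z": 0, "wx": 0, "wy": 0, "wz": 0}, {"x": 0, "y": 0, "z": 0, "wx": 0, "wy": 0, "wz": 0}]}}

```text
time: 20.43
eef_pos: [0.5368, 0.1293, 0.0494]
eef_rot: [3.14, -0.001, 1.572]
ft_force: [-1.3, 0.7, 8.0]
grip_width: 0.0
```

Call:
{"op": "move_arm", "data": {"targets": [{"x": 0, "y": 0, "z": -0.1, "wx": 0, "wy": 0, "wz": 0}, {"x": 0, "y": 0, "z": -0.35, "wx": 0, "wy": 0, "wz": 0}, {"x": 0, "y": 0, "z": -0.6, "wx": 0, "wy": 0, "wz": 0}, {"x": -0.35, "y": -0.07, "z": -0.6, "wx": 0, "wy": 0, "wz": 0}, {"x": -0.7, "y": -0.07, "z": -0.6, "wx": 0, "wy": 0, "wz": 0}, {"x": -1, "y": -0.07, "z": -0.6, "wx": 0, "wy": 0, "wz": 0}, {"x": -1, "y": -0.07, "z": -0.6, "wx": 0, "wy": 0, "wz": 0}, {"x": -1, "y": -0.07, "z": -0.6, "wx": 0, "wy": 0, "wz": 0}]}}

```text
time: 21.1
eef_pos: [0.5287, 0.0267, 0.1086]
eef_rot: [-3.141, 0.0, 1.567]
ft_force: [0.1, 0.7, 0.5]
grip_width: 0.0001
```

```bash
python3 - <<'E'
from h import *
d=eyes.snapshot("wrist"); st()
cv2.imwrite("pics/w2.png",cv2.resize(d["color"],None,fx=1.5,fy=1.5)); np.savez("w2.npz",**d)
E
```

```text
21.15 [0.5289 0.0287 0.1084] [-0.13  0.95 -0.4 ] 0.0001
```

View pics/w2.png

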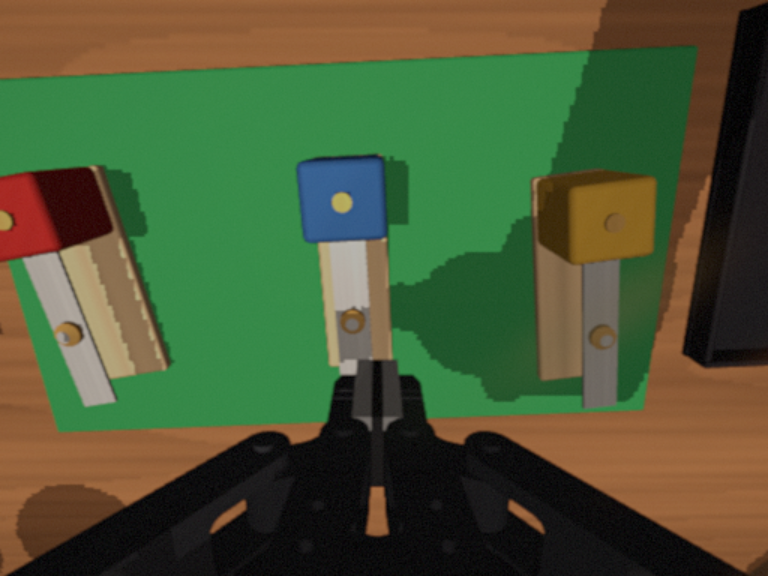

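```bash
python3 - <<'E'
from h import *
np.set_printoptions(precision=4,suppress=True)
d=dict(np.load("w2.npz")); f=lambda u,v:((u+.5)/1.5-.5,(v+.5)/1.5-.5)
for n,a,b in (("red",(67,333),(4,221)),("blue",(352,320),(342,202)),("yellow",(602,337),(614,222))):
    D=ray(d,*f(*a),.051);H=ray(d,*f(*b),.058);v=D-H
    print(n,"dome",D,"heel",H,np.hypot(*v[:2]),"yaw",np.arctan2(v[1],v[0]))
E
```

```text
red dome [ 0.5347 -0.1182  0.051 ] heel [ 0.4815 -0.1289  0.058 ] 0.05422520607458316 yaw 0.19791150260422255
blue dome [0.5285 0.014  0.051 ] heel [0.4741 0.0113 0.058 ] 0.0544922958704111 yaw 0.049134597671440024
yellow dome [0.5372 0.1298 0.051 ] heel [0.4826 0.1236 0.058 ] 0.05501326179441007 yaw 0.11274527530262142
```

Call:
{"op": "move_arm", "data": {"targets": [{"x": -0.15, "y": 0.005, "z": 0, "wx": 0, "wy": 0, "wz": 0}, {"x": -0.15, "y": 0.005, "z": 0.15, "wx": 0, "wy": 0, "wz": 0}, {"x": -0.15, "y": 0.005, "z": 0.3, "wx": 0, "wy": 0, "wz": 0}, {"x": -0.15, "y": 0.005, "z": 0.42, "wx": 0, "wy": 0, "wz": 0}, {"x": -0.15, "y": 0.005, "z": 0.5, "wx": 0, "wy": 0, "wz": 0}, {"x": -0.15, "y": 0.005, "z": 0.5, "wx": 0, "wy": 0, "wz": 0}, {"x": -0.15, "y": 0.005, "z": 0.5, "wx": 0, "wy": 0, "wz": 0}, {"x": -0.15, "y": 0.005, "z": 0.5, "wx": 0, "wy": 0, "wz": 0}]}}

```text
time: 21.82
eef_pos: [0.5302, 0.0144, 0.0587]
eef_rot: [3.141, -0.0, 1.572]
ft_force: [-0.3, -0.2, 0.2]
grip_width: 0.0
```

Call:
{"op": "move_arm", "data": {"targets": [{"x": 0, "y": 0, "z": 0.02, "wx": 0, "wy": 0, "wz": 0}, {"x": 0, "y": 0, "z": 0.04, "wx": 0, "wy": 0, "wz": 0}, {"x": 0, "y": 0, "z": 0.06, "wx": 0, "wy": 0, "wz": 0}, {"x": 0, "y": 0, "z": 0.075, "wx": 0, "wy": 0, "wz": 0}, {"x": 0, "y": 0, "z": 0.085, "wx": 0, "wy": 0, "wz": 0}, {"x": 0, "y": 0, "z": 0.085, "wx": 0, "wy": 0, "wz": 0}, {"x": 0, "y": 0, "z": 0.085, "wx": 0, "wy": 0, "wz": 0}, {"x": 0, "y": 0, "z": 0.085, "wx": 0, "wy": 0, "wz": 0}, {"x": 0, "y": 0, "z": 0.085, "wx": 0, "wy": 0, "wz": 0}, {"x": 0, "y": 0, "z": 0.085, "wx": 0, "wy": 0, "wz": 0}]}}

```text
time: 22.65
eef_pos: [0.5302, 0.0141, 0.0501]
eef_rot: [3.14, -0.0, 1.572]
ft_force: [1.6, -0.7, 2.5]
grip_width: -0.0002
```

Call:
{"op": "move_arm", "data": {"targets": [{"x": 0, "y": 0, "z": 0.01, "wx": 0, "wy": 0, "wz": 0}, {"x": 0, "y": 0, "z": 0.02, "wx": 0, "wy": 0, "wz": 0}, {"x": 0, "y": 0, "z": 0.03, "wx": 0, "wy": 0, "wz": 0}, {"x": 0, "y": 0, "z": 0.04, "wx": 0, "wy": 0, "wz": 0}, {"x": 0, "y": 0, "z": 0.04, "wx": 0, "wy": 0, "wz": 0}, {"x": 0, "y": 0, "z": 0.04, "wx": 0, "wy": 0, "wz": 0}, {"x": 0, "y": 0, "z": 0.04, "wx": 0, "wy": 0, "wz": 0}, {"x": 0, "y": 0, "z": 0.04, "wx": 0, "wy": 0, "wz": 0}]}}

```text
time: 23.32
eef_pos: [0.5304, 0.0141, 0.0463]
eef_rot: [3.14, -0.0, 1.572]
ft_force: [2.0, 0.3, 6.0]
grip_width: 0.0002
```

Call:
{"op": "move_arm", "data": {"targets": [{"x": 0, "y": 0, "z": 0.01, "wx": 0, "wy": 0, "wz": 0}, {"x": 0, "y": 0, "z": 0.02, "wx": 0, "wy": 0, "wz": 0}, {"x": 0, "y": 0, "z": 0.02, "wx": 0, "wy": 0, "wz": 0}, {"x": 0, "y": 0, "z": 0.02, "wx": 0, "wy": 0, "wz": 0}, {"x": 0, "y": 0, "z": 0.02, "wx": 0, "wy": 0, "wz": 0}]}}

```text
time: 23.73
eef_pos: [0.5304, 0.0142, 0.0445]
eef_rot: [3.14, -0.0, 1.572]
ft_force: [1.0, 0.3, 7.6]
grip_width: 0.0
```

Call:
{"op": "move_arm", "data": {"targets": [{"x": 0, "y": 0, "z": 0.005, "wx": 0, "wy": 0, "wz": 0}, {"x": 0, "y": 0, "z": 0.005, "wx": 0, "wy": 0, "wz": 0}, {"x": 0, "y": 0, "z": 0.005, "wx": 0, "wy": 0, "wz": 0}, {"x": 0, "y": 0, "z": 0.005, "wx": 0, "wy": 0, "wz": 0}, {"x": 0, "y": 0, "z": 0.005, "wx": 0, "wy": 0, "wz": 0}, {"x": 0, "y": 0, "z": 0.005, "wx": 0, "wy": 0, "wz": 0}, {"x": 0, "y": 0, "z": 0.005, "wx": 0, "wy": 0, "wz": 0}, {"x": 0, "y": 0, "z": 0.005, "wx": 0, "wy": 0, "wz": 0}, {"x": 0, "y": 0, "z": 0.005, "wx": 0, "wy": 0, "wz": 0}, {"x": 0, "y": 0, "z": 0.005, "wx": 0, "wy": 0, "wz": 0}]}}

```text
time: 24.57
eef_pos: [0.5304, 0.0141, 0.044]
eef_rot: [3.14, -0.0, 1.572]
ft_force: [1.3, 0.2, 8.8]
grip_width: 0.0001
```

Call:
{"op": "move_arm", "data": {"targets": [{"x": 0, "y": 0, "z": 0, "wx": 0, "wy": 0, "wz": 0}, {"x": 0, "y": 0, "z": 0, "wx": 0, "wy": 0, "wz": 0}, {"x": 0, "y": 0, "z": 0, "wx": 0, "wy": 0, "wz": 0}, {"x": 0, "y": 0, "z": 0, "wx": 0, "wy": 0, "wz": 0}, {"x": 0, "y": 0, "z": 0, "wx": 0, "wy": 0, "wz": 0}, {"x": 0, "y": 0, "z": 0, "wx": 0, "wy": 0, "wz": 0}, {"x": 0, "y": 0, "z": 0, "wx": 0, "wy": 0, "wz": 0}, {"x": 0, "y": 0, "z": 0, "wx": 0, "wy": 0, "wz": 0}, {"x": 0, "y": 0, "z": 0, "wx": 0, "wy": 0, "wz": 0}, {"x": 0, "y": 0, "z": 0, "wx": 0, "wy": 0, "wz": 0}]}}

```text
time: 25.4
eef_pos: [0.5304, 0.0142, 0.044]
eef_rot: [3.14, -0.0, 1.572]
ft_force: [1.5, 0.4, 9.3]
grip_width: 0.0
```

Call:
{"op": "move_arm", "data": {"targets": [{"x": 0, "y": 0, "z": 0, "wx": 0, "wy": 0, "wz": 0}, {"x": 0, "y": 0, "z": 0, "wx": 0, "wy": 0, "wz": 0}, {"x": 0, "y": 0, "z": 0, "wx": 0, "wy": 0, "wz": 0}, {"x": 0, "y": 0, "z": 0, "wx": 0, "wy": 0, "wz": 0}, {"x": 0, "y": 0, "z": 0, "wx": 0, "wy": 0, "wz": 0}, {"x": 0, "y": 0, "z": 0, "wx": 0, "wy": 0, "wz": 0}, {"x": 0, "y": 0, "z": 0, "wx": 0, "wy": 0, "wz": 0}, {"x": 0, "y": 0, "z": 0, "wx": 0, "wy": 0, "wz": 0}, {"x": 0, "y": 0, "z": 0, "wx": 0, "wy": 0, "wz": 0}, {"x": 0, "y": 0, "z": 0, "wx": 0, "wy": 0, "wz": 0}]}}

```text
time: 26.23
eef_pos: [0.5304, 0.0142, 0.044]
eef_rot: [3.14, -0.0, 1.572]
ft_force: [0.1, 0.1, 8.1]
grip_width: 0.0003
```

```bash
python3 - <<'E'
from h import *
st()
E
```

```text
26.23 [0.5304 0.0142 0.044 ] [0.14 0.15 8.06] 0.0003
```

Call:
{"op": "move_arm", "data": {"targets": [{"x": 0, "y": 0, "z": -0.1, "wx": 0, "wy": 0, "wz": 0}, {"x": 0, "y": 0, "z": -0.4, "wx": 0, "wy": 0, "wz": 0}, {"x": 0, "y": 0, "z": -0.75, "wx": 0, "wy": 0, "wz": 0}, {"x": -0.025, "y": -0.25, "z": -0.75, "wx": 0, "wy": 0, "wz": 0}, {"x": -0.025, "y": -0.56, "z": -0.75, "wx": 0, "wy": 0, "wz": 0}, {"x": -0.025, "y": -0.56, "z": -0.75, "wx": 0, "wy": 0, "wz": 0}, {"x": -0.025, "y": -0.56, "z": -0.75, "wx": 0, "wy": 0, "wz": 0}, {"x": -0.025, "y": -0.56, "z": -0.75, "wx": 0, "wy": 0, "wz": 0}], "jaw": 1}}

```text
time: 26.9
eef_pos: [0.4731, 0.0116, 0.1181]
eef_rot: [-3.141, -0.0, 1.572]
ft_force: [0.5, 0.3, -0.4]
grip_width: 0.0853
```

```bash
python3 - <<'E'
from h import *
np.set_printoptions(precision=4,suppress=True)
st(); d=eyes.snapshot("wrist"); np.savez("w3.npz",**d)
for c in("yellow","blue","red"):
    for a,r,q in blobs(d["color"],c,150)[:2]: print(c,a,np.round(r[0],1),np.round(r[1],1),round(r[2],1),ray(d,*r[0],.058),cv2.boundingRect(q))
e=eyes.snapshot("top")
for c in("yellow","blue","red"):
    for a,r,q in blobs(e["color"],c,20,(240,160,352,230))[:2]: print(c,a,np.round(r[0],1),ray(e,*r[0],.058))
E
```

```text
26.9 [0.4731 0.0116 0.1181] [ 0.48  0.26 -0.43] 0.0853
blue 2102.5 [251.5 209.5] [51. 47.] 0.0 [0.4712 0.0106 0.058 ] (226, 186, 52, 48)
red 2084.0 [ 54.4 219.8] [45.  56.2] 80.8 [ 0.4793 -0.1277  0.058 ] (24, 195, 62, 50)
red 78.0 [336.  203.5] [ 0.4799 -0.1259  0.058 ]
```

Call:
{"op": "move_arm", "data": {"targets": [{"x": -0.005, "y": 0, "z": 0.25, "wx": 0, "wy": 0, "wz": 0}, {"x": -0.005, "y": 0, "z": 0.5, "wx": 0, "wy": 0, "wz": 0}, {"x": -0.005, "y": 0, "z": 0.75, "wx": 0, "wy": 0, "wz": 0}, {"x": -0.005, "y": 0, "z": 0.94, "wx": 0, "wy": 0, "wz": 0}, {"x": -0.005, "y": 0, "z": 0.94, "wx": 0, "wy": 0, "wz": 0}, {"x": -0.005, "y": 0, "z": 0.94, "wx": 0, "wy": 0, "wz": 0}, {"x": -0.005, "y": 0, "z": 0.94, "wx": 0, "wy": 0, "wz": 0}]}}

```text
time: 27.58
eef_pos: [0.4749, 0.0109, 0.025]
eef_rot: [3.14, 0.0, 1.572]
ft_force: [0.5, -0.7, 0.1]
grip_width: 0.0852
```

Call:
{"op": "move_arm", "data": {"targets": [{"x": 0, "y": 0, "z": 0, "wx": 0, "wy": 0, "wz": 0}, {"x": 0, "y": 0, "z": 0, "wx": 0, "wy": 0, "wz": 0}, {"x": 0, "y": 0, "z": 0, "wx": 0, "wy": 0, "wz": 0}, {"x": 0, "y": 0, "z": 0, "wx": 0, "wy": 0, "wz": 0}, {"x": 0, "y": 0, "z": 0, "wx": 0, "wy": 0, "wz": 0}, {"x": 0, "y": 0, "z": 0, "wx": 0, "wy": 0, "wz": 0}, {"x": 0, "y": 0, "z": 0, "wx": 0, "wy": 0, "wz": 0}, {"x": 0, "y": 0, "z": 0, "wx": 0, "wy": 0, "wz": 0}, {"x": 0, "y": 0, "z": 0, "wx": 0, "wy": 0, "wz": 0}, {"x": 0, "y": 0, "z": 0, "wx": 0, "wy": 0, "wz": 0}], "jaw": -1, "squeeze": 80}}

```text
time: 28.42
eef_pos: [0.4744, 0.0114, 0.0253]
eef_rot: [3.14, -0.001, 1.572]
ft_force: [-1.2, 0.9, 5.7]
grip_width: 0.0356
```

Call:
{"op": "move_arm", "data": {"targets": [{"x": 0, "y": 0, "z": -0.1, "wx": 0, "wy": 0, "wz": 0}, {"x": 0, "y": 0, "z": -0.25, "wx": 0, "wy": 0, "wz": 0}, {"x": 0, "y": 0, "z": -0.4, "wx": 0, "wy": 0, "wz": 0}, {"x": 0, "y": 0, "z": -0.6, "wx": 0, "wy": 0, "wz": 0}, {"x": 0, "y": 0, "z": -0.8, "wx": 0, "wy": 0, "wz": 0}, {"x": 0, "y": 0, "z": -0.8, "wx": 0, "wy": 0, "wz": 0}]}}

```text
time: 28.92
eef_pos: [0.4763, 0.011, 0.108]
eef_rot: [3.135, -0.002, 1.571]
ft_force: [1.1, 0.6, -2.0]
grip_width: 0.0355
```

Call:
{"op": "move_arm", "data": {"targets": [{"x": 0.15, "y": -0.02, "z": 0, "wx": 0, "wy": 0, "wz": 0}, {"x": 0.4, "y": -0.05, "z": 0, "wx": 0, "wy": 0, "wz": 0}, {"x": 0.7, "y": -0.09, "z": 0, "wx": 0, "wy": 0, "wz": 0}, {"x": 1, "y": -0.13, "z": 0, "wx": 0, "wy": 0, "wz": 0}]}}

```text
time: 29.25
eef_pos: [0.4597, 0.1114, 0.1041]
eef_rot: [-3.141, 0.0, 1.57]
ft_force: [0.7, -0.6, -2.7]
grip_width: 0.0355
```

Call:
{"op": "move_arm", "data": {"targets": [{"x": 0.3, "y": -0.04, "z": 0, "wx": 0, "wy": 0, "wz": 0}, {"x": 0.6, "y": -0.08, "z": 0, "wx": 0, "wy": 0, "wz": 0}, {"x": 0.8, "y": -0.11, "z": 0, "wx": 0, "wy": 0, "wz": 0}, {"x": 1, "y": -0.13, "z": 0, "wx": 0, "wy": 0, "wz": 0}]}}

```text
time: 29.58
eef_pos: [0.4461, 0.2124, 0.1038]
eef_rot: [-3.14, 0.0, 1.574]
ft_force: [-0.3, -0.3, -1.2]
grip_width: 0.035
```

Call:
{"op": "move_arm", "data": {"targets": [{"x": 0.25, "y": -0.04, "z": 0, "wx": 0, "wy": 0, "wz": 0}, {"x": 0.5, "y": -0.08, "z": 0, "wx": 0, "wy": 0, "wz": 0}, {"x": 0.75, "y": -0.1, "z": 0, "wx": 0, "wy": 0, "wz": 0}, {"x": 1, "y": -0.13, "z": 0, "wx": 0, "wy": 0, "wz": 0}, {"x": 1, "y": -0.13, "z": 0, "wx": 0, "wy": 0, "wz": 0}, {"x": 1, "y": -0.13, "z": 0, "wx": 0, "wy": 0, "wz": 0}, {"x": 1, "y": -0.13, "z": 0, "wx": 0, "wy": 0, "wz": 0}]}}

```text
time: 30.17
eef_pos: [0.4339, 0.3099, 0.1037]
eef_rot: [-3.141, 0.002, 1.572]
ft_force: [1.0, -0.6, -1.8]
grip_width: 0.0355
```

```bash
python3 - <<'E'
from h import *
st(); d=eyes.snapshot("wrist"); cv2.imwrite("pics/w4.png",d["color"])
E
```

```text
30.17 [0.4339 0.3099 0.1037] [ 0.99 -0.62 -1.76] 0.0355
```

View pics/w4.png

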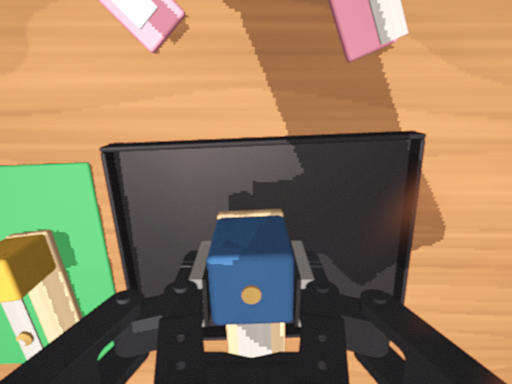

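Call:
{"op": "move_arm", "data": {"targets": [{"x": 0.05, "y": 0.03, "z": 0.25, "wx": 0, "wy": 0, "wz": 0}, {"x": 0.05, "y": 0.03, "z": 0.45, "wx": 0, "wy": 0, "wz": 0}, {"x": 0.05, "y": 0.03, "z": 0.6, "wx": 0, "wy": 0, "wz": 0}, {"x": 0.05, "y": 0.03, "z": 0.7, "wx": 0, "wy": 0, "wz": 0}, {"x": 0.05, "y": 0.03, "z": 0.76, "wx": 0, "wy": 0, "wz": 0}, {"x": 0.05, "y": 0.03, "z": 0.78, "wx": 0, "wy": 0, "wz": 0}, {"x": 0.05, "y": 0.03, "z": 0.78, "wx": 0, "wy": 0, "wz": 0}, {"x": 0.05, "y": 0.03, "z": 0.78, "wx": 0, "wy": 0, "wz": 0}, {"x": 0.05, "y": 0.03, "z": 0.78, "wx": 0, "wy": 0, "wz": 0}]}}

```text
time: 30.97
eef_pos: [0.4381, 0.3164, 0.0272]
eef_rot: [3.14, -0.001, 1.572]
ft_force: [-0.2, -0.2, -1.8]
grip_width: 0.0352
```

Call:
{"op": "move_arm", "data": {"targets": [{"x": 0, "y": 0, "z": 0, "wx": 0, "wy": 0, "wz": 0}, {"x": 0, "y": 0, "z": 0, "wx": 0, "wy": 0, "wz": 0}, {"x": 0, "y": 0, "z": 0, "wx": 0, "wy": 0, "wz": 0}, {"x": 0, "y": 0, "z": 0, "wx": 0, "wy": 0, "wz": 0}, {"x": 0, "y": 0, "z": 0, "wx": 0, "wy": 0, "wz": 0}, {"x": 0, "y": 0, "z": -0.2, "wx": 0, "wy": 0, "wz": 0}, {"x": 0, "y": 0, "z": -0.5, "wx": 0, "wy": 0, "wz": 0}, {"x": 0, "y": 0, "z": -0.9, "wx": 0, "wy": 0, "wz": 0}, {"x": 0, "y": 0, "z": -1, "wx": 0, "wy": 0, "wz": 0}, {"x": 0, "y": 0, "z": -1, "wx": 0, "wy": 0, "wz": 0}], "jaw": 0.3}}

```text
time: 31.8
eef_pos: [0.4398, 0.3178, 0.1302]
eef_rot: [3.135, -0.006, 1.572]
ft_force: [-0.1, 0.4, 0.5]
grip_width: 0.0553
```

```bash
python3 - <<'E'
from h import *
np.set_printoptions(precision=4,suppress=True)
st(); d=eyes.snapshot("wrist")
for c in("blue","yellow"):
    for a,r,q in blobs(d["color"],c,150)[:2]: print(c,a,np.round(r[0],1),np.round(r[1],1),round(r[2],1),ray(d,*r[0],.058))
e=eyes.snapshot("top")
for a,r,q in blobs(e["color"],"red",20,(240,160,352,230))[:2]: print("red",a,np.round(r[0],1),np.round(r[1],1),ray(e,*r[0],.058))
cv2.imwrite("pics/w5.png",d["color"])
E
```

```text
31.8 [0.4398 0.3178 0.1302] [-0.09  0.41  0.51] 0.0553
blue 2411.0 [248.5 194.8] [53.7 49. ] 86.2 [0.4316 0.315  0.058 ]
yellow 751.5 [ 11.5 255.5] [37.9 28.6] 81.9 [0.4809 0.1324 0.058 ]
red 76.0 [336.  203.5] [ 9. 10.] [ 0.4799 -0.1259  0.058 ]
```

View pics/w5.png

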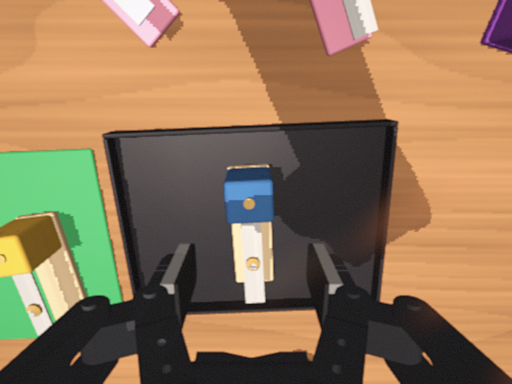

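Call:
{"op": "move_arm", "data": {"targets": [{"x": -0.35, "y": 0.08, "z": 0, "wx": 0, "wy": 0, "wz": 0}, {"x": -0.65, "y": 0.15, "z": 0, "wx": 0, "wy": 0, "wz": 0}, {"x": -0.97, "y": 0.22, "z": 0, "wx": 0, "wy": 0, "wz": 0}], "jaw": 1}}

```text
time: 32.15
eef_pos: [0.4581, 0.2178, 0.1244]
eef_rot: [-3.139, 0.002, 1.574]
ft_force: [-0.3, 0.5, -0.8]
grip_width: 0.0854
```

Call:
{"op": "move_arm", "data": {"targets": [{"x": -0.35, "y": 0.08, "z": 0, "wx": 0, "wy": 0, "wz": -0.03}, {"x": -0.65, "y": 0.15, "z": 0, "wx": 0, "wy": 0, "wz": -0.064}, {"x": -0.97, "y": 0.22, "z": 0, "wx": 0, "wy": 0, "wz": -0.064}, {"x": -0.97, "y": 0.22, "z": 0, "wx": 0, "wy": 0, "wz": -0.064}, {"x": -0.97, "y": 0.22, "z": 0, "wx": 0, "wy": 0, "wz": -0.064}, {"x": -0.97, "y": 0.22, "z": 0, "wx": 0, "wy": 0, "wz": -0.064}]}}

```text
time: 32.65
eef_pos: [0.4805, 0.1222, 0.1249]
eef_rot: [-3.139, 0.0, 1.672]
ft_force: [-0.4, 0.8, 0.1]
grip_width: 0.0854
```

```bash
cat >> h.py <<'E'
def goal(x,y,z):
    s=monitor.observe(); yaw=s["eef_rot"][2]; d=np.array([x,y,z])-s["eef_pos"]; c,n=np.cos(yaw),np.sin(yaw)
    print("shift units",np.round([10*(c*d[0]+n*d[1]),10*(n*d[0]-c*d[1]),-10*d[2]],3))
E
python3 - <<'E'
from h import *
np.set_printoptions(precision=4,suppress=True)
st(); d=eyes.snapshot("wrist")
for c in("blue","yellow"):
    for a,r,q in blobs(d["color"],c,150)[:2]: print(c,a,np.round(r[0],1),np.round(r[1],1),round(r[2],1),ray(d,*r[0],.058))
goal(.4835,.1238,.025)
E
```

```text
32.65 [0.4805 0.1222 0.1249] [-0.42  0.84  0.06] 0.0854
blue 806.5 [491.  171.5] [53. 40.] 90.0 [0.4362 0.2826 0.058 ]
yellow 586.0 [252.6 197.8] [18.3 48. ] 82.4 [0.4721 0.1211 0.058 ]
shift units [0.005 0.03  1.002]
```

Call:
{"op": "move_arm", "data": {"targets": [{"x": 0, "y": 0.01, "z": 0.25, "wx": 0, "wy": 0, "wz": 0}, {"x": 0, "y": 0.01, "z": 0.5, "wx": 0, "wy": 0, "wz": 0}, {"x": 0, "y": 0.01, "z": 0.75, "wx": 0, "wy": 0, "wz": 0}, {"x": 0, "y": 0.01, "z": 0.9, "wx": 0, "wy": 0, "wz": 0}, {"x": 0, "y": 0.01, "z": 1, "wx": 0, "wy": 0, "wz": 0}, {"x": 0, "y": 0.01, "z": 1, "wx": 0, "wy": 0, "wz": 0}, {"x": 0, "y": 0.01, "z": 1, "wx": 0, "wy": 0, "wz": 0}]}}

```text
time: 33.28
eef_pos: [0.4823, 0.123, 0.0261]
eef_rot: [-3.141, -0.0, 1.674]
ft_force: [0.1, 0.5, 1.0]
grip_width: 0.0855
```

Call:
{"op": "move_arm", "data": {"targets": [{"x": 0, "y": 0, "z": 0, "wx": 0, "wy": 0, "wz": 0}, {"x": 0, "y": 0, "z": 0, "wx": 0, "wy": 0, "wz": 0}, {"x": 0, "y": 0, "z": 0, "wx": 0, "wy": 0, "wz": 0}, {"x": 0, "y": 0, "z": 0, "wx": 0, "wy": 0, "wz": 0}, {"x": 0, "y": 0, "z": 0, "wx": 0, "wy": 0, "wz": 0}, {"x": 0, "y": 0, "z": 0, "wx": 0, "wy": 0, "wz": 0}, {"x": 0, "y": 0, "z": 0, "wx": 0, "wy": 0, "wz": 0}, {"x": 0, "y": 0, "z": 0, "wx": 0, "wy": 0, "wz": 0}, {"x": 0, "y": 0, "z": 0, "wx": 0, "wy": 0, "wz": 0}, {"x": 0, "y": 0, "z": 0, "wx": 0, "wy": 0, "wz": 0}], "jaw": -1, "squeeze": 80}}

```text
time: 34.12
eef_pos: [0.4834, 0.1227, 0.0274]
eef_rot: [3.14, -0.001, 1.672]
ft_force: [-1.5, -0.1, 5.9]
grip_width: 0.0353
```

Call:
{"op": "move_arm", "data": {"targets": [{"x": 0, "y": 0, "z": -0.1, "wx": 0, "wy": 0, "wz": 0}, {"x": 0, "y": 0, "z": -0.25, "wx": 0, "wy": 0, "wz": 0}, {"x": 0, "y": 0, "z": -0.45, "wx": 0, "wy": 0, "wz": 0}, {"x": 0, "y": 0, "z": -0.7, "wx": 0, "wy": 0, "wz": 0}, {"x": 0, "y": 0, "z": -0.95, "wx": 0, "wy": 0, "wz": 0}, {"x": 0, "y": 0, "z": -0.95, "wx": 0, "wy": 0, "wz": 0}, {"x": 0, "y": 0, "z": -0.95, "wx": 0, "wy": 0, "wz": 0}]}}

```text
time: 34.7
eef_pos: [0.4835, 0.1224, 0.123]
eef_rot: [3.138, -0.001, 1.672]
ft_force: [-0.8, 0.4, -1.0]
grip_width: 0.0354
```

```bash
python3 - <<'E'
from h import *
st()
# white tray centre, yaw
c=np.array([.4766,-.3214]);w=.09
Rz=np.array([[np.cos(w),-np.sin(w)],[np.sin(w),np.cos(w)]])
for n,l in (("yellow",(-.0405,.055)),("red",(-.0405,-.055))):
    g=c+Rz@np.array(l); print(n,g); goal(*g,.12)
E
```

```text
34.7 [0.4835 0.1224 0.123 ] [-0.82  0.41 -1.04] 0.0354
yellow [ 0.43132059 -0.27026268]
shift units [-3.853 -0.916  0.03 ]
red [ 0.44120723 -0.37981748]
shift units [-4.953 -0.929  0.03 ]
```

Call:
{"op": "move_arm", "data": {"targets": [{"x": -0.15, "y": -0.03, "z": 0, "wx": 0, "wy": 0, "wz": 0}, {"x": -0.4, "y": -0.1, "z": 0, "wx": 0, "wy": 0, "wz": 0}, {"x": -0.7, "y": -0.17, "z": 0, "wx": 0, "wy": 0, "wz": 0}, {"x": -0.963, "y": -0.229, "z": 0, "wx": 0, "wy": 0, "wz": 0}]}}

```text
time: 35.03
eef_pos: [0.4677, 0.0225, 0.1201]
eef_rot: [-3.139, 0.001, 1.673]
ft_force: [0.6, 0.0, -0.8]
grip_width: 0.0349
```

Call:
{"op": "move_arm", "data": {"targets": [{"x": -0.3, "y": -0.07, "z": 0, "wx": 0, "wy": 0, "wz": 0}, {"x": -0.65, "y": -0.15, "z": 0, "wx": 0, "wy": 0, "wz": 0}, {"x": -0.963, "y": -0.229, "z": 0, "wx": 0, "wy": 0, "wz": 0}]}}

```text
time: 35.28
eef_pos: [0.4547, -0.0759, 0.1202]
eef_rot: [-3.139, 0.0, 1.672]
ft_force: [0.4, 0.3, -1.4]
grip_width: 0.0354
```

Call:
{"op": "move_arm", "data": {"targets": [{"x": -0.3, "y": -0.07, "z": 0, "wx": 0, "wy": 0, "wz": 0}, {"x": -0.65, "y": -0.15, "z": 0, "wx": 0, "wy": 0, "wz": 0}, {"x": -0.963, "y": -0.229, "z": 0, "wx": 0, "wy": 0, "wz": 0}]}}

```text
time: 35.53
eef_pos: [0.4417, -0.1738, 0.1203]
eef_rot: [-3.139, -0.0, 1.672]
ft_force: [0.2, -0.1, -1.5]
grip_width: 0.0352
```

Call:
{"op": "move_arm", "data": {"targets": [{"x": -0.25, "y": -0.06, "z": 0, "wx": 0, "wy": 0, "wz": 0}, {"x": -0.5, "y": -0.12, "z": 0, "wx": 0, "wy": 0, "wz": 0}, {"x": -0.75, "y": -0.17, "z": 0, "wx": 0, "wy": 0, "wz": 0}, {"x": -0.963, "y": -0.229, "z": 0, "wx": 0, "wy": 0, "wz": 0}, {"x": -0.963, "y": -0.229, "z": 0, "wx": 0, "wy": 0, "wz": 0}, {"x": -0.963, "y": -0.229, "z": 0, "wx": 0, "wy": 0, "wz": 0}, {"x": -0.963, "y": -0.229, "z": 0, "wx": 0, "wy": 0, "wz": 0}]}}

```text
time: 36.12
eef_pos: [0.4297, -0.2692, 0.1202]
eef_rot: [-3.14, -0.002, 1.673]
ft_force: [-0.4, 0.0, -2.5]
grip_width: 0.0349
```

```bash
python3 - <<'E'
from h import *
st(); goal(.4313,-.2703,.027); d=eyes.snapshot("wrist"); cv2.imwrite("pics/w6.png",d["color"])
E
```

```text
36.12 [ 0.4297 -0.2692  0.1202] [-0.37  0.   -2.53] 0.0349
shift units [-0.012  0.015  0.932]
```

View pics/w6.png

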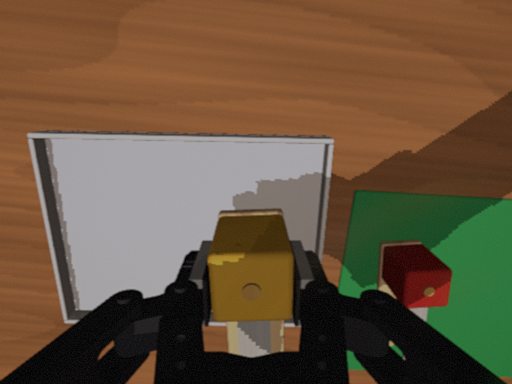

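Call:
{"op": "move_arm", "data": {"targets": [{"x": 0, "y": 0.015, "z": 0.25, "wx": 0, "wy": 0, "wz": 0}, {"x": 0, "y": 0.015, "z": 0.5, "wx": 0, "wy": 0, "wz": 0}, {"x": 0, "y": 0.015, "z": 0.7, "wx": 0, "wy": 0, "wz": 0}, {"x": 0, "y": 0.015, "z": 0.82, "wx": 0, "wy": 0, "wz": 0}, {"x": 0, "y": 0.015, "z": 0.9, "wx": 0, "wy": 0, "wz": 0}, {"x": 0, "y": 0.015, "z": 0.925, "wx": 0, "wy": 0, "wz": 0}, {"x": 0, "y": 0.015, "z": 0.925, "wx": 0, "wy": 0, "wz": 0}, {"x": 0, "y": 0.015, "z": 0.925, "wx": 0, "wy": 0, "wz": 0}, {"x": 0, "y": 0.015, "z": 0.925, "wx": 0, "wy": 0, "wz": 0}]}}

```text
time: 36.92
eef_pos: [0.4328, -0.2706, 0.0298]
eef_rot: [3.14, 0.001, 1.672]
ft_force: [0.8, 0.2, -1.1]
grip_width: 0.035
```

Call:
{"op": "move_arm", "data": {"targets": [{"x": 0, "y": 0, "z": 0, "wx": 0, "wy": 0, "wz": 0}, {"x": 0, "y": 0, "z": 0, "wx": 0, "wy": 0, "wz": 0}, {"x": 0, "y": 0, "z": 0, "wx": 0, "wy": 0, "wz": 0}, {"x": 0, "y": 0, "z": 0, "wx": 0, "wy": 0, "wz": 0}, {"x": 0, "y": 0, "z": 0, "wx": 0, "wy": 0, "wz": 0}, {"x": 0, "y": 0, "z": -0.2, "wx": 0, "wy": 0, "wz": 0}, {"x": 0, "y": 0, "z": -0.5, "wx": 0, "wy": 0, "wz": 0}, {"x": 0, "y": 0, "z": -0.9, "wx": 0, "wy": 0, "wz": 0}, {"x": 0, "y": 0, "z": -0.95, "wx": 0, "wy": 0, "wz": 0}, {"x": 0, "y": 0, "z": -0.95, "wx": 0, "wy": 0, "wz": 0}], "jaw": 0.3}}

```text
time: 37.75
eef_pos: [0.434, -0.2714, 0.1265]
eef_rot: [3.136, 0.003, 1.672]
ft_force: [0.7, 0.6, -1.0]
grip_width: 0.0556
```

```bash
python3 - <<'E'
from h import *
np.set_printoptions(precision=4,suppress=True)
st(); d=eyes.snapshot("wrist"); cv2.imwrite("pics/w7.png",d["color"])
for c in("red","yellow"):
    for a,r,q in blobs(d["color"],c,150)[:2]: print(c,a,np.round(r[0],1),np.round(r[1],1),round(r[2],1),ray(d,*r[0],.058))
goal(.481,-.129,.12)
E
```

```text
37.75 [ 0.434  -0.2714  0.1265] [ 0.69  0.56 -0.98] 0.0556
red 1334.5 [428.  279.5] [35. 44.] 90.0 [ 0.4795 -0.1296  0.058 ]
yellow 725.5 [251.5 194.5] [19. 45.] 90.0 [ 0.4243 -0.2736  0.058 ]
shift units [1.357 0.625 0.046]
```

View pics/w7.png

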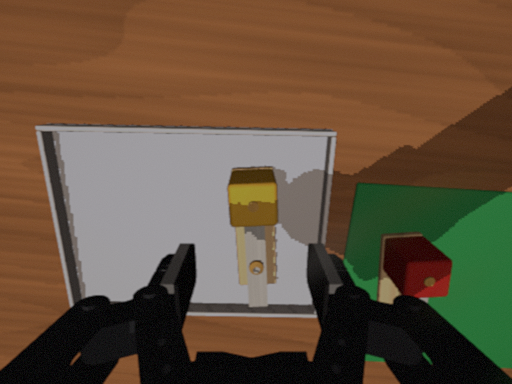

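Call:
{"op": "move_arm", "data": {"targets": [{"x": 0.35, "y": 0.16, "z": 0, "wx": 0, "wy": 0, "wz": 0}, {"x": 0.65, "y": 0.3, "z": 0, "wx": 0, "wy": 0, "wz": 0}, {"x": 1, "y": 0.46, "z": 0, "wx": 0, "wy": 0, "wz": 0}], "jaw": 1}}

```text
time: 38.05
eef_pos: [0.466, -0.1657, 0.1221]
eef_rot: [-3.138, -0.0, 1.669]
ft_force: [0.9, -0.3, 0.1]
grip_width: 0.0856
```

Call:
{"op": "move_arm", "data": {"targets": [{"x": 0.36, "y": 0.17, "z": 0, "wx": 0, "wy": 0, "wz": -0.05}, {"x": 0.36, "y": 0.17, "z": 0, "wx": 0, "wy": 0, "wz": -0.05}, {"x": 0.36, "y": 0.17, "z": 0, "wx": 0, "wy": 0, "wz": -0.05}, {"x": 0.36, "y": 0.17, "z": 0, "wx": 0, "wy": 0, "wz": -0.05}, {"x": 0.36, "y": 0.17, "z": 0, "wx": 0, "wy": 0, "wz": -0.05}]}}

```text
time: 38.47
eef_pos: [0.4795, -0.1299, 0.1228]
eef_rot: [-3.139, 0.0, 1.748]
ft_force: [1.2, 0.1, -0.2]
grip_width: 0.0851
```

```bash
python3 - <<'E'
from h import *
np.set_printoptions(precision=4,suppress=True)
st(); d=eyes.snapshot("wrist")
for c in("red",):
    for a,r,q in blobs(d["color"],c,150)[:2]: print(c,a,np.round(r[0],1),np.round(r[1],1),round(r[2],1),ray(d,*r[0],.058))
goal(.482,-.129,.0255)
E
```

```text
38.47 [ 0.4795 -0.1299  0.1228] [ 1.16  0.06 -0.24] 0.0851
red 1974.5 [254.5 209.5] [43. 49.] 90.0 [ 0.4788 -0.1289  0.058 ]
shift units [0.007 0.025 0.976]
```

Call:
{"op": "move_arm", "data": {"targets": [{"x": 0, "y": 0.01, "z": 0.25, "wx": 0, "wy": 0, "wz": 0}, {"x": 0, "y": 0.01, "z": 0.5, "wx": 0, "wy": 0, "wz": 0}, {"x": 0, "y": 0.01, "z": 0.75, "wx": 0, "wy": 0, "wz": 0}, {"x": 0, "y": 0.01, "z": 0.9, "wx": 0, "wy": 0, "wz": 0}, {"x": 0, "y": 0.01, "z": 0.975, "wx": 0, "wy": 0, "wz": 0}, {"x": 0, "y": 0.01, "z": 0.975, "wx": 0, "wy": 0, "wz": 0}, {"x": 0, "y": 0.01, "z": 0.975, "wx": 0, "wy": 0, "wz": 0}]}}

```text
time: 39.1
eef_pos: [0.4818, -0.1293, 0.0265]
eef_rot: [-3.142, 0.0, 1.749]
ft_force: [0.0, -0.1, 0.5]
grip_width: 0.0853
```

Call:
{"op": "move_arm", "data": {"targets": [{"x": 0, "y": 0, "z": 0, "wx": 0, "wy": 0, "wz": 0}, {"x": 0, "y": 0, "z": 0, "wx": 0, "wy": 0, "wz": 0}, {"x": 0, "y": 0, "z": 0, "wx": 0, "wy": 0, "wz": 0}, {"x": 0, "y": 0, "z": 0, "wx": 0, "wy": 0, "wz": 0}, {"x": 0, "y": 0, "z": 0, "wx": 0, "wy": 0, "wz": 0}, {"x": 0, "y": 0, "z": 0, "wx": 0, "wy": 0, "wz": 0}, {"x": 0, "y": 0, "z": 0, "wx": 0, "wy": 0, "wz": 0}, {"x": 0, "y": 0, "z": 0, "wx": 0, "wy": 0, "wz": 0}, {"x": 0, "y": 0, "z": 0, "wx": 0, "wy": 0, "wz": 0}, {"x": 0, "y": 0, "z": 0, "wx": 0, "wy": 0, "wz": 0}], "jaw": -1, "squeeze": 80}}

```text
time: 39.93
eef_pos: [0.4827, -0.1284, 0.0272]
eef_rot: [3.14, 0.0, 1.751]
ft_force: [-1.1, 0.8, 5.7]
grip_width: 0.0348
```

Call:
{"op": "move_arm", "data": {"targets": [{"x": 0, "y": 0, "z": -0.1, "wx": 0, "wy": 0, "wz": 0}, {"x": 0, "y": 0, "z": -0.25, "wx": 0, "wy": 0, "wz": 0}, {"x": 0, "y": 0, "z": -0.45, "wx": 0, "wy": 0, "wz": 0}, {"x": 0, "y": 0, "z": -0.7, "wx": 0, "wy": 0, "wz": 0.05}, {"x": 0, "y": 0, "z": -0.95, "wx": 0, "wy": 0, "wz": 0.05}, {"x": 0, "y": 0, "z": -0.95, "wx": 0, "wy": 0, "wz": 0.05}, {"x": 0, "y": 0, "z": -0.95, "wx": 0, "wy": 0, "wz": 0.05}]}}

```text
time: 40.52
eef_pos: [0.4826, -0.1283, 0.1226]
eef_rot: [3.139, 0.0, 1.673]
ft_force: [-0.1, 0.2, -1.8]
grip_width: 0.0344
```

```bash
python3 - <<'E'
from h import *
st();goal(.4412,-.3798,.12)
E
```

```text
40.52 [ 0.4826 -0.1283  0.1226] [-0.05  0.2  -1.82] 0.0344
shift units [-2.459 -0.667  0.026]
```

Call:
{"op": "move_arm", "data": {"targets": [{"x": -0.12, "y": -0.03, "z": 0, "wx": 0, "wy": 0, "wz": 0}, {"x": -0.3, "y": -0.08, "z": 0, "wx": 0, "wy": 0, "wz": 0}, {"x": -0.55, "y": -0.15, "z": 0, "wx": 0, "wy": 0, "wz": 0}, {"x": -0.82, "y": -0.22, "z": 0, "wx": 0, "wy": 0, "wz": 0}]}}

```text
time: 40.85
eef_pos: [0.4669, -0.2113, 0.1197]
eef_rot: [-3.139, -0.002, 1.675]
ft_force: [0.1, -0.5, -1.4]
grip_width: 0.0347
```

Call:
{"op": "move_arm", "data": {"targets": [{"x": -0.28, "y": -0.07, "z": 0, "wx": 0, "wy": 0, "wz": 0}, {"x": -0.55, "y": -0.15, "z": 0, "wx": 0, "wy": 0, "wz": 0}, {"x": -0.82, "y": -0.22, "z": 0, "wx": 0, "wy": 0, "wz": 0}]}}

```text
time: 41.1
eef_pos: [0.4528, -0.2964, 0.1195]
eef_rot: [-3.138, -0.002, 1.672]
ft_force: [0.5, -0.4, -1.9]
grip_width: 0.0348
```

Call:
{"op": "move_arm", "data": {"targets": [{"x": -0.28, "y": -0.07, "z": 0, "wx": 0, "wy": 0, "wz": 0}, {"x": -0.55, "y": -0.15, "z": 0, "wx": 0, "wy": 0, "wz": 0}, {"x": -0.7, "y": -0.18, "z": 0, "wx": 0, "wy": 0, "wz": 0}, {"x": -0.82, "y": -0.22, "z": 0, "wx": 0, "wy": 0, "wz": 0}, {"x": -0.82, "y": -0.22, "z": 0, "wx": 0, "wy": 0, "wz": 0}, {"x": -0.82, "y": -0.22, "z": 0, "wx": 0, "wy": 0, "wz": 0}, {"x": -0.82, "y": -0.22, "z": 0, "wx": 0, "wy": 0, "wz": 0}]}}

```text
time: 41.68
eef_pos: [0.4414, -0.3777, 0.1204]
eef_rot: [-3.141, -0.003, 1.674]
ft_force: [0.4, 1.0, -2.6]
grip_width: 0.0348
```

```bash
python3 - <<'E'
from h import *
np.set_printoptions(precision=4,suppress=True)
st();goal(.4412,-.3798,.028); d=eyes.snapshot("wrist"); cv2.imwrite("pics/w8.png",d["color"])
E
```

```text
41.68 [ 0.4414 -0.3777  0.1204] [ 0.42  0.99 -2.59] 0.0348
shift units [-0.02  -0.004  0.924]
```

View pics/w8.png

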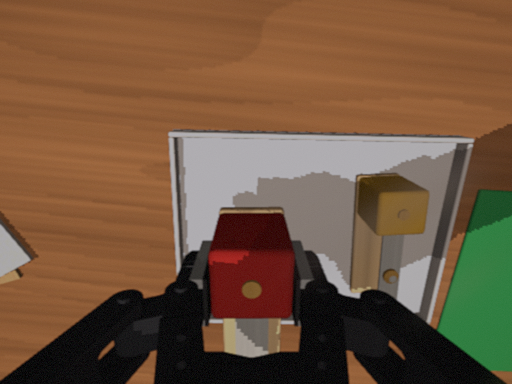

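Call:
{"op": "move_arm", "data": {"targets": [{"x": 0, "y": 0, "z": 0.25, "wx": 0, "wy": 0, "wz": 0}, {"x": 0, "y": 0, "z": 0.5, "wx": 0, "wy": 0, "wz": 0}, {"x": 0, "y": 0, "z": 0.7, "wx": 0, "wy": 0, "wz": 0}, {"x": 0, "y": 0, "z": 0.82, "wx": 0, "wy": 0, "wz": 0}, {"x": 0, "y": 0, "z": 0.9, "wx": 0, "wy": 0, "wz": 0}, {"x": 0, "y": 0, "z": 0.93, "wx": 0, "wy": 0, "wz": 0}, {"x": 0, "y": 0, "z": 0.93, "wx": 0, "wy": 0, "wz": 0}, {"x": 0, "y": 0, "z": 0.93, "wx": 0, "wy": 0, "wz": 0}, {"x": 0, "y": 0, "z": 0.93, "wx": 0, "wy": 0, "wz": 0}]}}

```text
time: 42.48
eef_pos: [0.4419, -0.3805, 0.0294]
eef_rot: [3.14, 0.001, 1.672]
ft_force: [-0.7, -0.7, -2.4]
grip_width: 0.035
```

Call:
{"op": "move_arm", "data": {"targets": [{"x": 0, "y": 0, "z": 0, "wx": 0, "wy": 0, "wz": 0}, {"x": 0, "y": 0, "z": 0, "wx": 0, "wy": 0, "wz": 0}, {"x": 0, "y": 0, "z": 0, "wx": 0, "wy": 0, "wz": 0}, {"x": 0, "y": 0, "z": 0, "wx": 0, "wy": 0, "wz": 0}, {"x": 0, "y": 0, "z": 0, "wx": 0, "wy": 0, "wz": 0}, {"x": 0, "y": 0, "z": -0.2, "wx": 0, "wy": 0, "wz": 0}, {"x": 0, "y": 0, "z": -0.5, "wx": 0, "wy": 0, "wz": 0}, {"x": 0, "y": 0, "z": -0.9, "wx": 0, "wy": 0, "wz": 0}, {"x": 0, "y": 0, "z": -0.95, "wx": 0, "wy": 0, "wz": 0}, {"x": 0, "y": 0, "z": -0.95, "wx": 0, "wy": 0, "wz": 0}], "jaw": 0.3}}

```text
time: 43.32
eef_pos: [0.4429, -0.3816, 0.1265]
eef_rot: [3.136, 0.004, 1.672]
ft_force: [-0.3, 0.3, 0.0]
grip_width: 0.0557
```

Call:
{"op": "move_arm", "data": {"targets": [{"x": 0, "y": 0, "z": -0.4, "wx": 0, "wy": 0, "wz": 0}, {"x": 0, "y": 0, "z": -0.8, "wx": 0, "wy": 0, "wz": 0}, {"x": 0, "y": 0, "z": -1, "wx": 0, "wy": 0, "wz": 0.03}, {"x": 0, "y": 0, "z": -1, "wx": 0, "wy": 0, "wz": 0.064}, {"x": 0, "y": 0, "z": -1, "wx": 0, "wy": 0, "wz": 0.064}, {"x": 0, "y": 0, "z": -1, "wx": 0, "wy": 0, "wz": 0.064}]}}

```text
time: 43.82
eef_pos: [0.4405, -0.3789, 0.2217]
eef_rot: [-3.139, -0.002, 1.573]
ft_force: [0.8, 0.3, -0.3]
grip_width: 0.0552
```

```bash
python3 - <<'E'
from h import *
np.set_printoptions(precision=4,suppress=True)
st(); d=eyes.snapshot("wrist"); e=eyes.snapshot("top")
w=cv2.resize(d["color"],(396,297)); t=cv2.resize(e["color"][90:260,160:440],(490,297),interpolation=cv2.INTER_CUBIC)
cv2.imwrite("pics/w9.png",np.hstack([w[:,:310],t]))
E
```

```text
43.82 [ 0.4405 -0.3789  0.2217] [ 0.8   0.31 -0.32] 0.0552
```

View pics/w9.png

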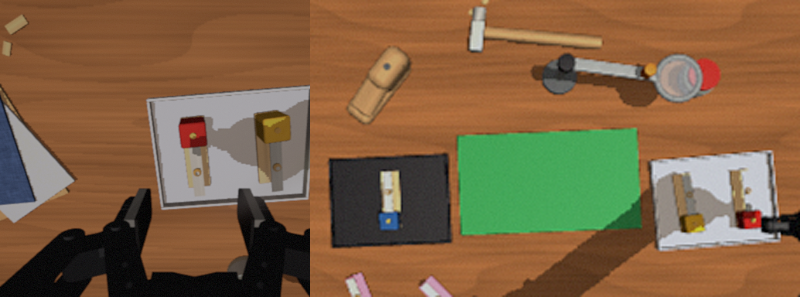

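Call:
{"op": "move_arm", "data": {"targets": [{"x": 0, "y": 0, "z": -0.35, "wx": 0, "wy": 0, "wz": 0}, {"x": 0.2, "y": 0.25, "z": -0.7, "wx": 0, "wy": 0, "wz": 0}, {"x": 0.45, "y": 0.55, "z": -0.7, "wx": 0, "wy": 0, "wz": 0}, {"x": 0.74, "y": 0.89, "z": -0.7, "wx": 0, "wy": 0, "wz": 0}]}}

```text
time: 44.25
eef_pos: [0.5273, -0.31, 0.2953]
eef_rot: [3.138, 0.002, 1.568]
ft_force: [1.6, -0.8, -0.2]
grip_width: 0.0555
```

Call:
{"op": "move_arm", "data": {"targets": [{"x": 0.25, "y": 0.3, "z": 0, "wx": 0, "wy": 0, "wz": 0}, {"x": 0.5, "y": 0.6, "z": 0, "wx": 0, "wy": 0, "wz": 0}, {"x": 0.74, "y": 0.89, "z": 0, "wx": 0, "wy": 0, "wz": 0}]}}

```text
time: 44.5
eef_pos: [0.6165, -0.2323, 0.2916]
eef_rot: [-3.139, -0.001, 1.573]
ft_force: [0.6, -1.9, 1.1]
grip_width: 0.0556
```

Call:
{"op": "move_arm", "data": {"targets": [{"x": 0.25, "y": 0.3, "z": 0, "wx": 0, "wy": 0, "wz": 0}, {"x": 0.5, "y": 0.6, "z": 0, "wx": 0, "wy": 0, "wz": 0}, {"x": 0.74, "y": 0.89, "z": 0, "wx": 0, "wy": 0, "wz": 0}, {"x": 0.74, "y": 0.89, "z": 0, "wx": 0, "wy": 0, "wz": 0}, {"x": 0.74, "y": 0.89, "z": 0, "wx": 0, "wy": 0, "wz": 0}, {"x": 0.74, "y": 0.89, "z": 0, "wx": 0, "wy": 0, "wz": 0}]}}

```text
time: 45.0
eef_pos: [0.7037, -0.1609, 0.2914]
eef_rot: [-3.138, 0.001, 1.572]
ft_force: [-0.1, -0.5, 0.1]
grip_width: 0.0557
```

```bash
python3 - <<'E'
from h import *
np.set_printoptions(precision=4,suppress=True)
st(); d=eyes.snapshot("wrist"); e=eyes.snapshot("scene")
for q,z in((d,.211),(e,.211)):
  for a,r,_ in blobs(q["color"],"orange",8)[:4]: print(a,np.round(r[0],1),np.round(r[1],1),ray(q,*r[0],z))
goal(.7067,-.1575,.183)
E
```

```text
45.0 [ 0.7037 -0.1609  0.2914] [-0.11 -0.55  0.08] 0.0557
60.0 [254.7 193.8] [ 8.1 17.6] [ 0.6967 -0.1595  0.211 ]
shift units [0.049 0.035 1.098]
```

Call:
{"op": "move_arm", "data": {"targets": [{"x": 0.015, "y": 0.015, "z": 0.3, "wx": 0, "wy": 0, "wz": 0}, {"x": 0.015, "y": 0.015, "z": 0.6, "wx": 0, "wy": 0, "wz": 0}, {"x": 0.015, "y": 0.015, "z": 0.85, "wx": 0, "wy": 0, "wz": 0}, {"x": 0.015, "y": 0.015, "z": 1, "wx": 0, "wy": 0, "wz": 0}, {"x": 0.015, "y": 0.015, "z": 1, "wx": 0, "wy": 0, "wz": 0}]}}

```text
time: 45.52
eef_pos: [0.7024, -0.1595, 0.189]
eef_rot: [-3.134, -0.002, 1.569]
ft_force: [0.2, 0.9, -0.8]
grip_width: 0.0554
```

Call:
{"op": "move_arm", "data": {"targets": [{"x": 0, "y": 0, "z": 0.085, "wx": 0, "wy": 0, "wz": 0}, {"x": 0, "y": 0, "z": 0.085, "wx": 0, "wy": 0, "wz": 0}, {"x": 0, "y": 0, "z": 0.085, "wx": 0, "wy": 0, "wz": 0}, {"x": 0, "y": 0, "z": 0.085, "wx": 0, "wy": 0, "wz": 0}, {"x": 0, "y": 0, "z": 0.085, "wx": 0, "wy": 0, "wz": 0}, {"x": 0, "y": 0, "z": 0.085, "wx": 0, "wy": 0, "wz": 0}, {"x": 0, "y": 0, "z": 0.085, "wx": 0, "wy": 0, "wz": 0}, {"x": 0, "y": 0, "z": 0.085, "wx": 0, "wy": 0, "wz": 0}], "jaw": -1, "squeeze": 20}}

```text
time: 46.18
eef_pos: [0.7067, -0.1575, 0.1857]
eef_rot: [3.14, -0.002, 1.573]
ft_force: [0.1, 5.8, 3.3]
grip_width: 0.0212
```

Call:
{"op": "move_arm", "data": {"targets": [{"x": 0.02, "y": -0.112, "z": 0, "wx": 0, "wy": 0, "wz": 0}, {"x": 0.058, "y": -0.249, "z": 0, "wx": 0, "wy": 0, "wz": 0}, {"x": 0.109, "y": -0.382, "z": 0, "wx": 0, "wy": 0, "wz": 0}, {"x": 0.173, "y": -0.508, "z": 0, "wx": 0, "wy": 0, "wz": 0}, {"x": 0.249, "y": -0.629, "z": 0, "wx": 0, "wy": 0, "wz": 0}, {"x": 0.336, "y": -0.74, "z": 0, "wx": 0, "wy": 0, "wz": 0}, {"x": 0.435, "y": -0.842, "z": 0, "wx": 0, "wy": 0, "wz": 0}, {"x": 0.543, "y": -0.934, "z": 0, "wx": 0, "wy": 0, "wz": 0}, {"x": 0.543, "y": -0.934, "z": 0, "wx": 0, "wy": 0, "wz": 0}]}}

```text
time: 46.93
eef_pos: [0.6096, -0.1083, 0.1856]
eef_rot: [-3.139, 0.005, 1.569]
ft_force: [-4.3, -3.8, 1.6]
grip_width: 0.0213
```

Call:
{"op": "move_arm", "data": {"targets": [{"x": 0.117, "y": -0.08, "z": 0, "wx": 0, "wy": 0, "wz": 0}, {"x": 0.241, "y": -0.149, "z": 0, "wx": 0, "wy": 0, "wz": 0}, {"x": 0.372, "y": -0.205, "z": 0, "wx": 0, "wy": 0, "wz": 0}, {"x": 0.507, "y": -0.247, "z": 0, "wx": 0, "wy": 0, "wz": 0}, {"x": 0.646, "y": -0.276, "z": 0, "wx": 0, "wy": 0, "wz": 0}, {"x": 0.787, "y": -0.291, "z": 0, "wx": 0, "wy": 0, "wz": 0}, {"x": 0.929, "y": -0.291, "z": 0, "wx": 0, "wy": 0, "wz": 0}, {"x": 0.992, "y": -0.287, "z": 0, "wx": 0, "wy": 0, "wz": 0}, {"x": 0.992, "y": -0.287, "z": 0, "wx": 0, "wy": 0, "wz": 0}, {"x": 0.992, "y": -0.287, "z": 0, "wx": 0, "wy": 0, "wz": 0}]}}

```text
time: 47.77
eef_pos: [0.5797, -0.007, 0.1853]
eef_rot: [-3.133, 0.0, 1.57]
ft_force: [-12.0, 1.1, 10.5]
grip_width: 0.0211
```

Call:
{"op": "move_arm", "data": {"targets": [{"x": 0, "y": 0, "z": 0, "wx": 0, "wy": 0, "wz": 0}, {"x": 0, "y": 0, "z": 0, "wx": 0, "wy": 0, "wz": 0}, {"x": 0, "y": 0, "z": 0, "wx": 0, "wy": 0, "wz": 0}, {"x": 0, "y": 0, "z": 0, "wx": 0, "wy": 0, "wz": 0}, {"x": 0, "y": 0, "z": -0.15, "wx": 0, "wy": 0, "wz": 0}, {"x": 0, "y": 0, "z": -0.4, "wx": 0, "wy": 0, "wz": 0}, {"x": 0, "y": 0, "z": -0.75, "wx": 0, "wy": 0, "wz": 0}, {"x": 0, "y": 0, "z": -1, "wx": 0, "wy": 0, "wz": 0}], "jaw": 0.3}}

```text
time: 48.43
eef_pos: [0.5844, -0.0062, 0.287]
eef_rot: [3.139, 0.001, 1.571]
ft_force: [0.5, -0.9, 0.8]
grip_width: 0.0552
```

Call:
{"op": "move_arm", "data": {"targets": [{"x": 0.35, "y": -0.1, "z": -0.2, "wx": 0, "wy": 0, "wz": 0}, {"x": 0.7, "y": -0.2, "z": -0.2, "wx": 0, "wy": 0, "wz": 0}, {"x": 1, "y": -0.3, "z": -0.2, "wx": 0, "wy": 0, "wz": 0}]}}

```text
time: 48.68
eef_pos: [0.5546, 0.0958, 0.3067]
eef_rot: [3.137, -0.002, 1.571]
ft_force: [0.1, 0.5, -0.3]
grip_width: 0.0555
```

Call:
{"op": "move_arm", "data": {"targets": [{"x": 0.35, "y": -0.1, "z": 0, "wx": 0, "wy": 0, "wz": 0}, {"x": 0.7, "y": -0.2, "z": 0, "wx": 0, "wy": 0, "wz": 0}, {"x": 1, "y": -0.3, "z": 0, "wx": 0, "wy": 0, "wz": 0}]}}

```text
time: 48.93
eef_pos: [0.523, 0.1967, 0.3049]
eef_rot: [3.14, -0.001, 1.573]
ft_force: [0.7, 0.8, 0.4]
grip_width: 0.0554
```

Call:
{"op": "move_arm", "data": {"targets": [{"x": 0.35, "y": -0.1, "z": 0, "wx": 0, "wy": 0, "wz": 0}, {"x": 0.7, "y": -0.2, "z": 0, "wx": 0, "wy": 0, "wz": 0}, {"x": 1, "y": -0.3, "z": 0, "wx": 0, "wy": 0, "wz": 0}]}}

```text
time: 49.18
eef_pos: [0.4929, 0.2968, 0.3049]
eef_rot: [3.141, -0.001, 1.573]
ft_force: [1.4, 0.2, -0.1]
grip_width: 0.0554
```

Call:
{"op": "move_arm", "data": {"targets": [{"x": 0.35, "y": -0.1, "z": 0, "wx": 0, "wy": 0, "wz": 0}, {"x": 0.7, "y": -0.2, "z": 0, "wx": 0, "wy": 0, "wz": 0}, {"x": 1, "y": -0.3, "z": 0, "wx": 0, "wy": 0, "wz": 0}]}}

```text
time: 49.43
eef_pos: [0.4627, 0.3967, 0.3047]
eef_rot: [3.141, -0.001, 1.573]
ft_force: [0.7, -0.1, 0.0]
grip_width: 0.0557
```

Call:
{"op": "move_arm", "data": {"targets": [{"x": 0.35, "y": -0.1, "z": 0, "wx": 0, "wy": 0, "wz": 0}, {"x": 0.7, "y": -0.2, "z": 0, "wx": 0, "wy": 0, "wz": 0}, {"x": 1, "y": -0.3, "z": 0, "wx": 0, "wy": 0, "wz": 0}, {"x": 1, "y": -0.3, "z": 0, "wx": 0, "wy": 0, "wz": 0}, {"x": 1, "y": -0.3, "z": 0, "wx": 0, "wy": 0, "wz": 0}, {"x": 1, "y": -0.3, "z": 0, "wx": 0, "wy": 0, "wz": 0}]}}

```text
time: 49.93
eef_pos: [0.434, 0.4936, 0.3045]
eef_rot: [3.141, 0.001, 1.571]
ft_force: [-0.5, -0.5, 0.4]
grip_width: 0.0558
```

```bash
python3 - <<'E'
from h import *
st(); e=eyes.snapshot("top"); np.savez("t9.npz",**e)
cv2.imwrite("pics/t9.png",cv2.resize(e["color"][90:260,160:440],None,fx=2.85,fy=2.85,interpolation=cv2.INTER_CUBIC))
E
```

```text
49.93 [0.434  0.4936 0.3045] [-0.52 -0.46  0.36] 0.0558
```

View pics/t9.png

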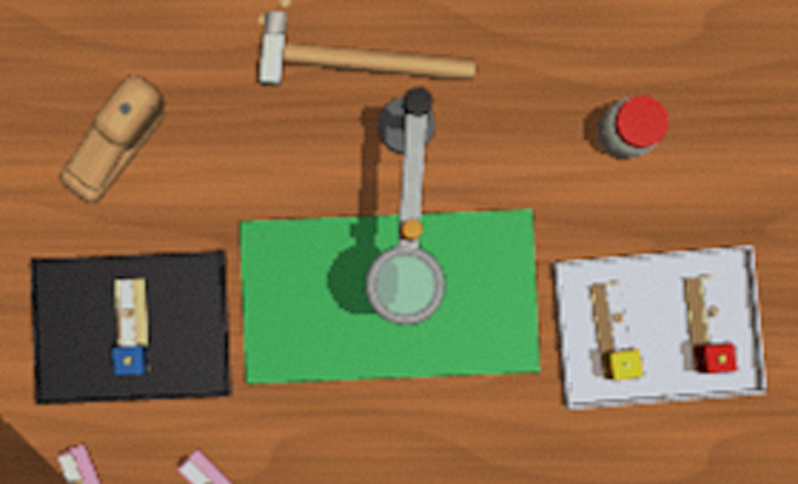

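```bash
python3 - <<'E'
from h import *
from rig import robot
np.set_printoptions(precision=3,suppress=True)
e=dict(np.load("t9.npz")); f=lambda x,y:(160+(x+.5)/2.85-.5,90+(y+.5)/2.85-.5)
print("lens-mat",(ray(e,*f(406,286),.169)-[.514,.003,0])[:2])
for n,h,dm,c in(("blue",(128,360),(128,313),(.4767,.319)),("yellow",(626,365),(617,318),(.4766,-.3214)),("red",(719,358),(712,312),(.4766,-.3214))):
    H=ray(e,*f(*h),.058)[:2];D=ray(e,*f(*dm),.051)[:2];v=(D-H)/np.linalg.norm(D-H)
    print(n,"origin rel tray",H+.0405*v-np.array(c),"heel-dome",np.linalg.norm(D-H))
robot.hand_in()
E
```

```text
lens-mat [ 0.009 -0.007]
blue origin rel tray [ 0.002 -0.002] heel-dome 0.055579211153494824
yellow origin rel tray [-0.004  0.058] heel-dome 0.05566645093474955
red origin rel tray [ 0.004 -0.053] heel-dome 0.054094672182116554
the job is handed in; nothing more can be done
```

I finished the job and handed it in at about 50 s; no verdict was reported.

- **Magnifier, first swing:** I moved the lens clear of the mat, to the robot's right, before any pressing.
- **Press tests:** I pressed the three samples in the order red, yellow, blue and held each for more than 2 s. Every force reading was below 10 N.

| Sample | Sink | Force | Result | Tray |
|---|---|---|---|---|
| Red | about 3.7 mm | about 8 N | good | white |
| Yellow | about 3.6 mm | about 8 N | good | white |
| Blue | about 9 mm | 8–9 N | too weak | black |

- **Magnifier, swing back:** I did this only after all three samples were in their trays. As it ended, the arm briefly pushed against the knob with about 12 N sideways and 10 N vertically; this was gone after letting go.

**Last checks, from the top camera:** the lens is about 11 mm from the mat's centre. The samples' origins are within 5 mm in x of their trays' centres; in y blue is within 2 mm, yellow and red about 55 mm either side of centre. All three look flat. The shoe last, jar and hammer look where they were (by eye, not measured), and the gripper is well clear. No check failed. I saw no sample knocked aside, and the grip did not slip noticeably.

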